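# Clamp a drawer rail in the screw clamp

### The arm

A 6-joint arm with a two-finger parallel gripper is mounted at the origin on the work surface. World frame = base frame: x ahead of the robot, y to its left, z up, the work surface at z = 0. Lengths are in mm, angles in rad, forces in N, time in s.
With the tool pointing down it reaches from about 400 to 925 mm from the base axis. Payload 12.5 kg.
Tool frame: the origin (TCP) lies at the very end of the fingers, on their centre line; the grasp point (between the pads) lies 19 mm behind it; y points along the fingers, z is the direction in which the jaws open and shut, and the axes are right-handed (so a half turn about y gives the same grasp; the last joint's range is limited). The gripper opens to 95 mm and grips with 3 to 60 N. Pads are 20 mm wide; open, the fingers measure 119 mm over their backs; the gripper's body (75 mm by 180 mm) begins 59 mm behind the grasp point.
Start: joints at [1.041, 0.491, 1.559, -0, 1.092, -0.106], TCP at [257.003, 569.733, 214.661] pointing down, gripper open.
Joint ranges: [-3.1, 3.1], [-0.84, 2.19], [0.05, 2.79], [-1.13, 4.28], [0.06, 2.93], [-2.69, 2.69]. Speed limits (rad/s): [2.22, 2.22, 2.79, 3.14, 3.14, 3.14].

### API

Orientations are given as [roll, pitch, yaw] about the fixed x, y, z axes, in that order (R = Rz(yaw) Ry(pitch) Rx(roll)).
In Python, from cell import env, optics gives the robot as it stands.
- The arm moves only by the tool drive_tool, never from a script. Its argument "steps" is a list of rows, each an object with "slide": the shift along the tool's x, y, z in m, a list of three; "dr": the turn, a rotation vector about the tool's x, y, z in rad, a list of three; "fingers": the finger opening in m, from 0 to 0.0951. A call has 1 to 5 rows; each row is the pose to reach, as a shift and turn from the pose commanded when the call began, along the tool's axes at that moment; what a row does not reach only later rows make up. A row lasts 1/12 s, in which the tool goes at most 41.7 mm and 7.16 degrees, less where a joint would pass 70% of its speed; a pose out of reach is approached as far as the arm can. A call with a gripper value outside its range is refused whole. The fingers move at their own pace and stop on an object; the grip force is fixed at half the most. Time passes only in rows, so rows that repeat a pose let the fingers close. It gives the time, the measured TCP pose, the force and the opening at its end, in the units of the state.
- env.state(): the state, without advancing time (a new reading comes with each control period).
- optics.read_camera(name): name is "side" or "top" or "wrist"; returns the picture (480x640x3 uint8, red, green, blue); there is no depth.
- optics.camera_model(name): a dict with "mtx" (3x3 intrinsics, pixels), "R" (3x3) and "t" (3): a world point X has camera coordinates R X + t. Camera axes: x right, y down, z forward; pixel columns grow to the right and rows downward; lengths in mm; the calibration is good to about 2 mm. A picture is of the moment at which its call begins: read the wrist's pose just before it. camera_model takes no time and is no camera call; for the wrist camera it gives the pose at the moment of the call.
- env.job_done(): hands the job in, once; it reports no verdict.
The state is a dict: "t": time; "joints": joint angles; "qvel": joint speeds; "tau": joint torques, N m; "eef_pos": TCP position; "tcp_rot": TCP orientation; "ft_force": force on the tool from outside, world axes, zero at the start; "moment": the same for the moment, N m; "opening": opening from 0.0 (shut) to 1.0 (fully open).
Only numpy, scipy, OpenCV 4.12 (cv2) and the standard library are available. Lean on these libraries where they do the work, as an engineer would, in place of code of your own. Each camera call takes 0.05 s, during which the arm holds its last target.

### The job

Slide the wooden drawer rail along the bed of the green screw clamp until its end sits flush against the clamp's post, without ramming it. Then turn the crank clockwise by its red knob until the pad meets the rail, and go on by feel until the rail is snugly held, not so hard that the wood is dented; let go and leave everything else on the table alone.

Things in the scene. Friction and masses are not known exactly. Their poses are not given: they have to be found in the camera images.
- bed: the clamp's green steel bed, 270 x 90 x 25 mm, bolted to the table (place and heading vary). Its origin lies on the table under the screw axis; its x axis runs along the bed towards the post, z up. The bed's top is 25 mm above the table and spans x = -160 to +110 mm
- head: the clamp's green arm, 36 mm wide, from the post's top back over the bed to the screw: underside 113 mm, top 145 mm above the table. Origin and axes as the bed's. It and the crank overhang the rail, so what pushes the rail home must keep clear of them
- post: the clamp's green upright post, the stop for the rail: 30 x 60 mm, rising from the bed to 145 mm above the table. Its origin lies at the middle of the foot of its flat stop face, which faces the bed's -x, 80 mm in +x of the screw axis; axes as the bed's
- screw_axis (a point): point on the upright axis about which the crank turns, 190 mm above the table (height of the knob's middle). On this axis, under the arm, hangs the round dark steel pad, 44 mm wide, that presses the rail. It sinks 20 mm per turn of the crank and starts 15 to 32 mm above the rail: contact after 0.7 to 1.6 turns
- knob_mid (a point): centre of the red crank knob, an upright cylinder, 22 mm diameter, 46 mm high, spinning freely on its pin at the end of a flat steel crank arm, 50 mm from the screw axis. The crank arm's top is 165 mm above the table. The knob stays at its height as the crank turns (clockwise from above tightens)
- crank: the crank (origin on the screw axis, 151 mm up; x along its arm to the knob). Turned slowly with the pad free it takes 4 to 6 N at the knob, some of which fades on stopping after a quick turn. Once the pad presses, this force rises by 1 N per 16 N of clamping, 0.1 N per degree: 2.5 to 5.5 N over the slow free value is snug (aim for 4), 7 N over dents the wood. The screw stays where it is left
- rail: the wooden drawer rail, medium brown, 220 mm long (its x), 50 mm wide, 35 mm high, about 0.25 kg, lying on the bed partly under the screw, a little askew; its +x end faces the post. Origin at the centre of its underside
- rail_mid (a point): centre of the rail, 17.5 mm above the bed; axes as the rail's
- rail_nose (a point): centre of the rail's +x end face, the one that goes against the post
- rail_tail (a point): centre of the rail's -x end face, at the open end of the clamp; with the rail home it is 140 mm in -x of the screw axis. Hold or push the rail near this end. About 1 to 3 N slides the rail along; pushed askew it wedges against the post by one corner. More than 40 N on the post bruises it
- spare_rail: dark wooden rail like the other, 220 x 50 x 35 mm, lying on the table: leave it
- teapot: dark iron teapot with a bow handle, 100 mm wide, 120 mm high; origin under its centre: leave it
- cup_a: white tea cup, 60 mm wide, 45 mm high: leave it
- cup_b: blue tea cup, 60 mm wide, 45 mm high: leave it
- tea_tin: tea tin with an orange band, 70 mm wide, 100 mm high: leave it
- screw_jar: glass jar with a red cap, 60 mm wide, 70 mm high: leave it
- screwdriver: yellow screwdriver, 200 mm long, lying on the table: leave it
There are look-alikes about, which are no part of the job. Leave any pink or turquoise look-alike of the rail alone.

How it is judged:
By the outcome, as a careful person would: the job done as asked, in the order asked, and still so for the second after the job is handed in, with the robot touching nothing.
It also fails if it takes over 67 s, if anything falls off the work surface, if the arm or the gripper's body presses on something with over 40 N, if the wrist force passes 120 N, or if a joint passes its speed limit or range.

## Working session

There is one attempt and no reset: what is moved stays moved. The work goes in short steps, Python scripts to look and compute and a tool call to move; the robot and the scene stay as the last step left them, time stands still between calls to the robot, and variables do not carry over. Pictures are saved under pics/ and viewed, and the job is handed in when it is done.

Besides the shell and the picture viewer there is one more tool, called after "Request:" in YAML: its name, and indented under it one key for each argument. drive_tool: Moves the arm, as the interface text tells. Its arguments: {"type":"object","properties":{"steps":{"type":"array","items":{"type":"object","properties":{"slide":{"type":"array","items":{"type":"number"}},"dr":{"type":"array","items":{"type":"number"}},"fingers":{"type":"number"}}}}},"required":["steps"]}

```bash
ls; mkdir -p pics
python3 - <<'E'
from cell import env, optics
import cv2
print(env.state())
for n in("side","top","wrist"):
    m=optics.camera_model(n); print(n,m)
    cv2.imwrite(f"pics/{n}0.png",optics.read_camera(n)[:,:,::-1])
E
```

```text
pics
{'t': 0.0, 'joints': array([ 1.04141825e+00,  4.91559933e-01,  1.55947306e+00, -3.33498441e-05,
        1.09165486e+00, -1.05597996e-01]), 'qvel': array([-8.26913730e-04, -6.08318572e-04,  1.08949135e-04, -1.42292332e-03,
        1.26822263e-05, -4.44561163e-04]), 'tau': array([-1.05495878e-03, -6.12627482e+01, -2.58183879e+01,  6.91361446e-02,
        4.83515114e-02, -1.00580505e-04]), 'eef_pos': array([256.86707199, 569.50754508, 214.05337578]), 'tcp_rot': array([-1.57188854e+00,  8.60227602e-05, -4.23764734e-01]), 'ft_force': array([ 0.21417828,  0.22473411, -1.11398038]), 'moment': array([0.0387011 , 0.01970574, 0.01432589]), 'opening': 1.0016184269324362}
side {'mtx': array([[532.04634381,   0.        , 331.29073326],
       [  0.        , 532.04634381, 244.48477811],
       [  0.        ,   0.        ,   1.        ]]), 'R': array([[ 0.85576095, -0.51724132, -0.01160184],
       [-0.41460349, -0.67219082, -0.61340317],
       [ 0.30947881,  0.52973665, -0.78968471]]), 't': array([-380.10657415,  320.50394885, 1439.98058688])}
top {'mtx': array([[500.00884726,   0.        , 316.92254159],
       [  0.        , 500.00884726, 244.27984957],
       [  0.        ,   0.        ,   1.        ]]), 'R': array([[ 0.02374786, -0.99970272,  0.0055244 ],
       [-0.9910016 , -0.02426856, -0.13163153],
       [ 0.13172646, -0.00234872, -0.99128332]]), 't': array([  54.26579287,  529.09699277, 1190.89285983])}
wrist {'mtx': array([[357.94314012,   0.        , 317.26683814],
       [  0.        , 357.94314012, 238.15771939],
       [  0.        ,   0.        ,   1.        ]]), 'R': array([[ 0.4113301 ,  0.91148513, -0.00154998],
       [ 0.88156434, -0.39739433,  0.25479807],
       [ 0.2316287 , -0.10617252, -0.96699304]]), 't': array([-623.14701794,  -28.70238987,  391.51760319])}
```

View pics/side0.png

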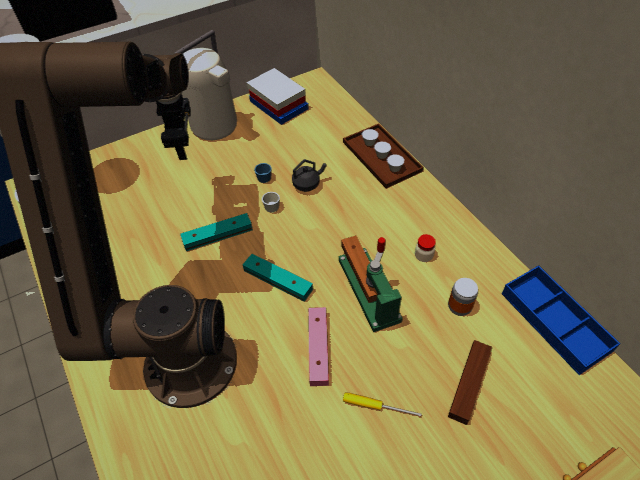

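View pics/top0.png

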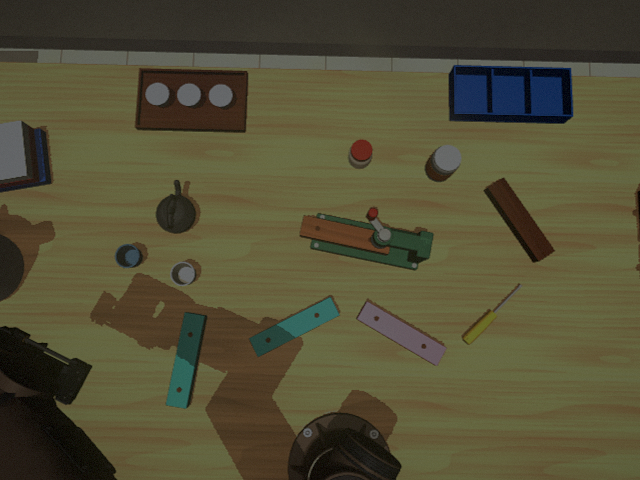

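View pics/wrist0.png

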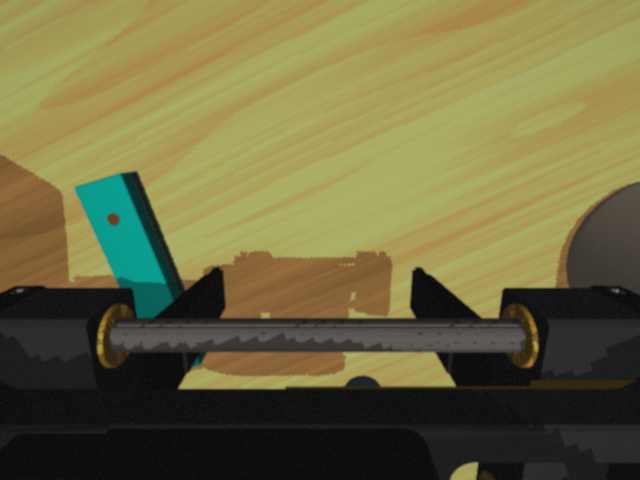

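Candidates for the rail: the medium-brown one on the green clamp (top 345,233), the dark spare (518,220), pink (400,332), and turquoise (295,325) and (186,360). The one on the clamp matches. I'll check it in a crop.

Run:
```python
import cv2,numpy as np
a=cv2.imread("pics/top0.png")[195:285,285:450]
b=cv2.imread("pics/side0.png")[225:340,320:420]
a=cv2.convertScaleAbs(a,alpha=1.8)
cv2.imwrite("pics/ctop.png",cv2.resize(a,None,fx=4.8,fy=4.8,interpolation=cv2.INTER_CUBIC))
cv2.imwrite("pics/cside.png",cv2.resize(b,None,fx=5,fy=5,interpolation=cv2.INTER_CUBIC))
```

```text
(no output)
```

View pics/ctop.png

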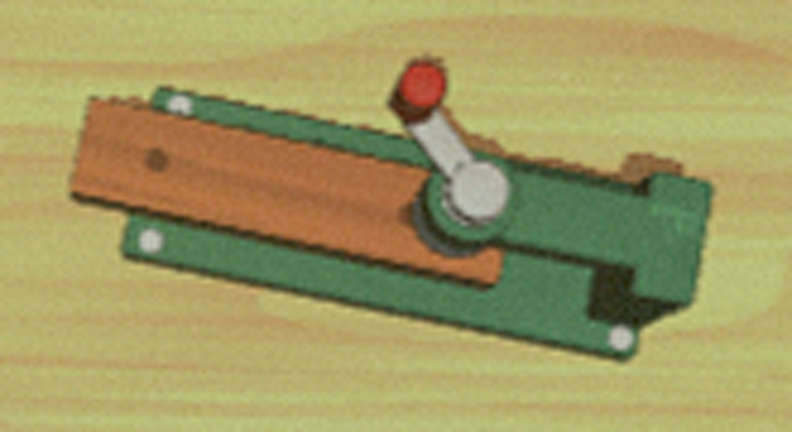

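View pics/cside.png

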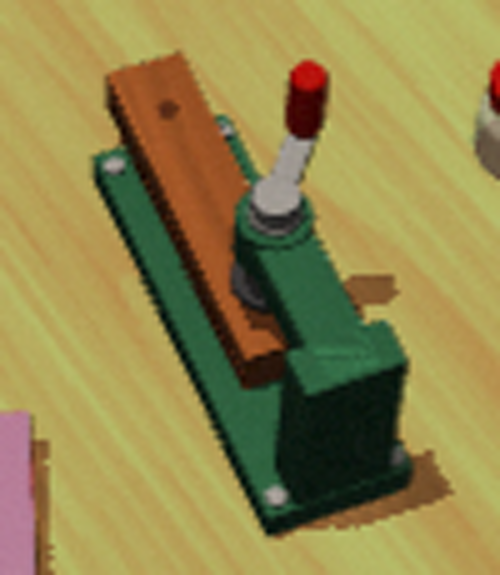

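The crop shows the medium-brown rail on the green bed (nose corner at crop 500,265, tail at 72–92,100–195), about 45 mm short of the post. The knob's top is at 424,82.

```bash
cat > h.py <<'E'
import numpy as np
from cell import env, optics
def ray(m,uv):
    d=np.linalg.inv(m["mtx"])@np.array([uv[0],uv[1],1.]); R=m["R"]; return -R.T@m["t"], R.T@d
def plane(m,uv,z):
    c,d=ray(m,uv); return c+d*(z-c[2])/d[2]
def tri(ms,uvs):
    A=np.zeros((3,3));b=np.zeros(3)
    for m,uv in zip(ms,uvs):
        c,d=ray(m,uv);d/=np.linalg.norm(d);P=np.eye(3)-np.outer(d,d);A+=P;b+=P@c
    return np.linalg.solve(A,b)
def proj(m,X):
    p=m["mtx"]@(m["R"]@np.asarray(X,float)+m["t"]);return p[:2]/p[2]
E
cat > m.py <<'E'
from h import *
np.set_printoptions(precision=1,suppress=True)
T=optics.camera_model("top");S=optics.camera_model("side")
t=lambda x,y:(285+x/4.8-.4,195+y/4.8-.4)
s=lambda x,y:(320+x/5-.4,225+y/5-.4)
for n,a,b,z in [("knobtop",(424,82),(309,75),213),("hubtop",(482,188),(278,193),170),("tailL",(92,100),(182,53),60),("tailR",(72,192),(108,77),60),("noseR",(500,255),(243,358),60),("scrA",(180,106),(226,130),25),("scrB",(151,240),(113,165),25),("scrC",(620,337),(276,495),25),("bedcornerTL",(160,90),(224,116),25),("bedBL",(128,235),(95,160),25),("bedBR",(634,338),(270,520),25),("postTopR",(710,183),(408,350),145),("postTopnear",(692,298),(300,392),145),("hole",(156,160),(168,109),60)]:
    print(n,tri([T,S],[t(*a),s(*b)]),plane(T,t(*a),z),plane(S,s(*b),z))
E
python3 m.py
```

```text
knobtop [575.9 -49.1 209. ] [576.3 -49.2 213. ] [572.5 -51.3 213. ]
hubtop [536.3 -81.1 167.1] [536.5 -81.  170. ] [534.2 -82.5 170. ]
tailL [594.4 100.7  56.9] [593.9 100.6  60. ] [593.   98.6  60. ]
tailR [547.1 109.6  55.1] [546.8 109.3  60. ] [544.5 106.5  60. ]
noseR [ 513.4 -103.3   53.9] [ 520.2 -105.5   60. ] [ 503.1 -104.2   60. ]
scrA [598.4  55.7  26.3] [598.5  55.7  25. ] [599.1  56.5  25. ]
scrB [526.8  69.6  25.5] [528.1  69.1  25. ] [525.8  70.3  25. ]
scrC [ 482.9 -171.8   26.5] [ 483.8 -172.4   25. ] [ 482.6 -170.9   25. ]
bedcornerTL [605.8  66.8  23.6] [606.7  66.3  25. ] [604.   66.2  25. ]
bedBL [526.7  83.   16.6] [530.4  81.   25. ] [518.5  79.2  25. ]
bedBR [ 479.5 -179.5   15.2] [ 483.5 -179.6   25. ] [ 471.  -182.1   25. ]
postTopR [ 544.8 -189.9  148.9] [ 545.4 -190.8  145. ] [ 546.6 -188.1  145. ]
postTopnear [ 487.8 -180.7  144.6] [ 491.3 -182.1  145. ] [ 483.9 -179.8  145. ]
hole [563.8  67.8  57.9] [564.   67.6  60. ] [562.3  66.6  60. ]
```

```bash
cat >> h.py <<'E'
from scipy.spatial.transform import Rotation as Ro
def to(pos,yaw):
    s=env.state();R=Ro.from_euler('xyz',s["tcp_rot"])
    Rt=Ro.from_euler('xyz',[-np.pi/2,0,yaw])
    d=R.inv().apply(np.array(pos,float)-s["eef_pos"])
    print("slide m",np.round(d/1000,4),"dr",np.round((R.inv()*Rt).as_rotvec(),4),"pos",np.round(s["eef_pos"],1),"rot",np.round(s["tcp_rot"],3),"F",np.round(s["ft_force"],1),"op",round(s["opening"],3),"t",round(s["t"],2))
E
python3 - <<'E'
from h import *
to([567,83,170],-1.711)
m=optics.camera_model("wrist");s=env.state()
R=Ro.from_euler('xyz',s["tcp_rot"])
print(R.inv().apply(-m["R"].T@m["t"]-s["eef_pos"]), R.inv().apply(m["R"].T@[0,0,1]), R.inv().apply(m["R"].T@[1,0,0]))
E
```

```text
slide m [ 0.4828  0.0444 -0.316 ] dr [7.0000e-04 1.2872e+00 4.0000e-04] pos [256.9 569.6 214.2] rot [-1.572  0.    -0.424] F [ 0.1 -0.2 -0.1] op 0.999 t 0.15
[ -71.90757208 -170.79648233   -1.21092163] [ 2.54887190e-01  9.66970600e-01 -6.15077929e-04] [8.27729206e-05 6.14268990e-04 9.99999808e-01]
```

Request:
drive_tool:
  steps:
    - {"slide":[0.483,0.014,-0.316],"dr":[0,1.287,0]}
    - {"slide":[0.483,0.014,-0.316],"dr":[0,1.287,0]}
    - {"slide":[0.483,0.014,-0.316],"dr":[0,1.287,0]}
    - {"slide":[0.483,0.014,-0.316],"dr":[0,1.287,0]}
    - {"slide":[0.483,0.014,-0.316],"dr":[0,1.287,0]}

```text
invalid input
```

```bash
python3 -c "
from h import *
to([567,83,190],-1.711)"
```

```text
slide m [ 0.4828  0.0244 -0.316 ] dr [7.0000e-04 1.2872e+00 4.0000e-04] pos [256.9 569.6 214.2] rot [-1.572  0.    -0.424] F [ 0.1 -0.2 -0.1] op 0.999 t 0.15
```

Request:
drive_tool:
  steps:
    - {"slide":[0.483,0.014,-0.316],"dr":[0,1.287,0],"fingers":0.095}
    - {"slide":[0.483,0.014,-0.316],"dr":[0,1.287,0],"fingers":0.095}
    - {"slide":[0.483,0.014,-0.316],"dr":[0,1.287,0],"fingers":0.095}
    - {"slide":[0.483,0.014,-0.316],"dr":[0,1.287,0],"fingers":0.095}
    - {"slide":[0.483,0.014,-0.316],"dr":[0,1.287,0],"fingers":0.095}

```text
t: 0.57
eef_pos: [369.5, 392.4, 209.5]
tcp_rot: [-1.571, -0.0, -1.054]
ft_force: [0.4, -0.3, 0.2]
opening: 0.999
```

```bash
python3 -c "
from h import *
to([567,83,190],-1.711)"
```

```text
slide m [0.3666 0.0195 0.019 ] dr [2.000e-04 6.566e-01 1.000e-04] pos [369.5 392.4 209.5] rot [-1.571 -0.    -1.054] F [ 0.4 -0.3  0.2] op 0.999 t 0.57
```

Request:
drive_tool:
  steps:
    - {"slide":[0.367,0.02,0.019],"dr":[0,0.657,0],"fingers":0.095}
    - {"slide":[0.367,0.02,0.019],"dr":[0,0.657,0],"fingers":0.095}
    - {"slide":[0.367,0.02,0.019],"dr":[0,0.657,0],"fingers":0.095}
    - {"slide":[0.367,0.02,0.019],"dr":[0,0.657,0],"fingers":0.095}
    - {"slide":[0.367,0.02,0.019],"dr":[0,0.657,0],"fingers":0.095}

```text
t: 0.98
eef_pos: [482.6, 217.5, 198.2]
tcp_rot: [-1.571, 0.0, -1.68]
ft_force: [-0.2, -0.2, -0.4]
opening: 1.0
```

```bash
python3 -c "
from h import *
to([567,110,190],-1.711)"
```

```text
slide m [0.0977 0.0082 0.0957] dr [ 0.0001  0.031  -0.0001] pos [482.6 217.5 198.2] rot [-1.571  0.    -1.68 ] F [-0.2 -0.2 -0.4] op 1.0 t 0.98
```

Stop a bit short for a wrist look at the rail and clamp.

Request:
drive_tool:
  steps:
    - {"slide":[0.098,0.008,0.096],"dr":[0,0.031,0],"fingers":0.095}
    - {"slide":[0.098,0.008,0.096],"dr":[0,0.031,0],"fingers":0.095}
    - {"slide":[0.098,0.008,0.096],"dr":[0,0.031,0],"fingers":0.095}
    - {"slide":[0.098,0.008,0.096],"dr":[0,0.031,0],"fingers":0.095}
    - {"slide":[0.098,0.008,0.096],"dr":[0,0.031,0],"fingers":0.095}

```text
t: 1.4
eef_pos: [568.7, 109.5, 189.5]
tcp_rot: [-1.571, -0.0, -1.708]
ft_force: [-0.7, -0.6, 0.0]
opening: 0.998
```

```bash
python3 -c "
from h import *
import cv2,pickle
to([567,83,35],-1.711)
m=optics.camera_model('wrist')
im=optics.read_camera('wrist');cv2.imwrite('pics/w1.png',im[:,:,::-1]);pickle.dump(m,open('w1.pkl','wb'))
"
```

```text
slide m [0.0265 0.1545 0.002 ] dr [0.0004 0.0026 0.0002] pos [568.7 109.5 189.5] rot [-1.571 -0.    -1.708] F [-0.7 -0.6  0. ] op 0.998 t 1.4
```

View pics/w1.png

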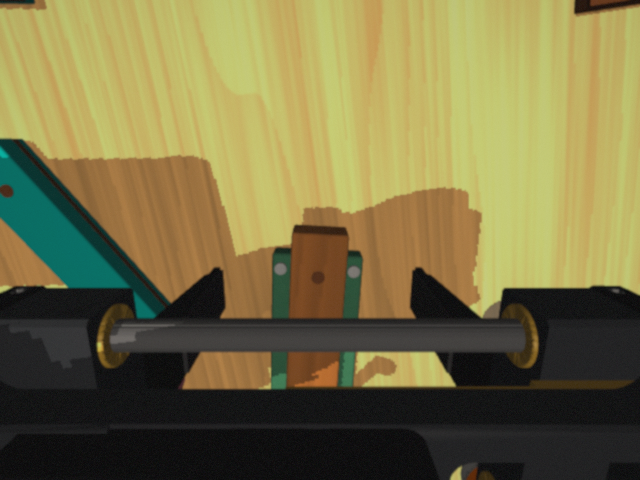

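The wrist view shows the rail's tail end face at rows 226–236, its top edges at columns 293 and 348, and the bed screws at (281,269) and (353,272). The open fingers straddle the rail.

Run:
```python
from h import *
import cv2,pickle
np.set_printoptions(precision=1,suppress=True)
m=pickle.load(open('w1.pkl','rb'));im=cv2.imread('pics/w1.png').astype(int)
hsv=cv2.cvtColor(im.astype(np.uint8),cv2.COLOR_BGR2HSV)
# edges per row: rail between greens
L=[];Rr=[]
for v in list(range(256,318,3))+list(range(356,386,3)):
    g=(hsv[v,:,0]>60)&(hsv[v,:,0]<95)&(hsv[v,:,1]>70)
    l=[u for u in range(265,300) if g[u]]; r=[u for u in range(330,370) if g[u]]
    if l: L.append(plane(m,(l[-1]+.5,v),60))
    if r: Rr.append(plane(m,(r[0]-.5,v),60))
for P in(L,Rr):
    P=np.array(P); k=np.polyfit(P[:,1],P[:,0],1); print(k, np.std(P[:,0]-np.polyval(k,P[:,1])), P[:,1].min(),P[:,1].max(), "yaw",np.arctan2(-1,-k[0]), "x at y=90",np.polyval(k,90))
for v in (281,269),(353,272): print("scr",plane(m,v,25))
for uv in (293,235.5),(348,236.5): print("tail",plane(m,uv,60))
```

```text
[  0.2 523.2] 0.2714716922787434 -38.9998037790196 88.12510317754217 yaw -1.7620386919427464 x at y=90 540.6451863748613
[  0.2 575.8] 2.025576419805429 -46.08783149426765 80.99363872726897 yaw -1.7701259833636263 x at y=90 593.9552956558138
scr [525.5  65.3  25. ]
scr [595.8  52.4  25. ]
tail [546.2 106.1  60. ]
tail [593.3  98.6  60. ]
```

```bash
python3 -c "
from h import *
to([565.6,81,32],-1.76)"
```

```text
slide m [0.0301 0.1576 0.0024] dr [0.0011 0.0528 0.0001] pos [567.5 111.1 189.6] rot [-1.572 -0.    -1.707] F [-0.   0.1  0.5] op 0.997 t 1.45
```

Request:
drive_tool:
  steps:
    - {"slide":[0.03,0.03,0.0025],"dr":[0,0.053,0],"fingers":0.095}
    - {"slide":[0.03,0.065,0.0025],"dr":[0,0.053,0],"fingers":0.095}
    - {"slide":[0.03,0.1,0.0025],"dr":[0,0.053,0],"fingers":0.095}
    - {"slide":[0.03,0.13,0.0025],"dr":[0,0.053,0],"fingers":0.095}
    - {"slide":[0.03,0.15,0.0025],"dr":[0,0.053,0],"fingers":0.095}

```text
t: 1.87
eef_pos: [563.8, 83.5, 37.9]
tcp_rot: [-1.574, -0.0, -1.756]
ft_force: [-0.5, -0.7, 0.1]
opening: 0.998
```

```bash
python3 -c "
from h import *
to([565.6,81,32],-1.76)"
```

```text
slide m [0.0021 0.0059 0.0023] dr [0.0028 0.0035 0.0004] pos [563.8  83.5  37.9] rot [-1.574 -0.    -1.756] F [-0.5 -0.7  0.1] op 0.998 t 1.87
```

Request:
drive_tool:
  steps:
    - {"slide":[0.002,0.006,0.002],"dr":[0,0.003,0],"fingers":0.095}
    - {"slide":[0.002,0.006,0.002],"dr":[0,0.003,0],"fingers":0.06}
    - {"slide":[0.002,0.006,0.002],"dr":[0,0.003,0],"fingers":0.045}
    - {"slide":[0.002,0.006,0.002],"dr":[0,0.003,0],"fingers":0.045}
    - {"slide":[0.002,0.006,0.002],"dr":[0,0.003,0],"fingers":0.045}

```text
t: 2.28
eef_pos: [567.9, 80.0, 35.8]
tcp_rot: [-1.568, 0.001, -1.76]
ft_force: [0.9, -0.5, 1.1]
opening: 0.776
```

```bash
python3 -c "
from h import *
to([565.6,81,32],-1.76)"
```

```text
slide m [-0.0005  0.0038 -0.0025] dr [-0.0024 -0.0004 -0.0006] pos [567.9  80.   35.8] rot [-1.568e+00  1.000e-03 -1.760e+00] F [ 0.9 -0.5  1.1] op 0.776 t 2.28
```

Request:
drive_tool:
  steps:
    - {"slide":[0,0,0],"dr":[0,0,0],"fingers":0.045}
    - {"slide":[0,0,0],"dr":[0,0,0],"fingers":0.045}
    - {"slide":[0,0,0],"dr":[0,0,0],"fingers":0.045}
    - {"slide":[0,0,0],"dr":[0,0,0],"fingers":0.045}
    - {"slide":[0,0,0],"dr":[0,0,0],"fingers":0.045}

```text
t: 2.7
eef_pos: [567.3, 79.7, 34.6]
tcp_rot: [-1.571, 0.0, -1.761]
ft_force: [-2.0, 1.1, 6.4]
opening: 0.523
```

Request:
drive_tool:
  steps:
    - {"slide":[0,0,0],"dr":[0,0,0],"fingers":0.045}
    - {"slide":[0,0,0],"dr":[0,0,0],"fingers":0.045}
    - {"slide":[0,0,0],"dr":[0,0,0],"fingers":0.045}
    - {"slide":[0,0,0],"dr":[0,0,0],"fingers":0.045}
    - {"slide":[0,0,0],"dr":[0,0,0],"fingers":0.045}

```text
t: 3.12
eef_pos: [567.3, 79.7, 34.6]
tcp_rot: [-1.571, 0.0, -1.761]
ft_force: [-2.2, 1.3, 6.2]
opening: 0.527
```

```bash
python3 -c "
from h import *
import cv2,pickle
to([565.6,81,32],-1.752)
m=optics.camera_model('wrist')
im=optics.read_camera('wrist');cv2.imwrite('pics/w2.png',im[:,:,::-1]);pickle.dump(m,open('w2.pkl','wb'))
im=optics.read_camera('top');cv2.imwrite('pics/t2.png',im[:,:,::-1])
a=cv2.convertScaleAbs(im[195:285,285:450,::-1],alpha=1.8)
cv2.imwrite('pics/t2c.png',cv2.resize(a,None,fx=4.8,fy=4.8,interpolation=cv2.INTER_CUBIC))
"
```

```text
slide m [-0.001   0.0026 -0.0019] dr [-0.0001 -0.0089 -0.0001] pos [567.3  79.7  34.6] rot [-1.571  0.    -1.761] F [-2.2  1.3  6.2] op 0.527 t 3.12
```

View pics/w2.png

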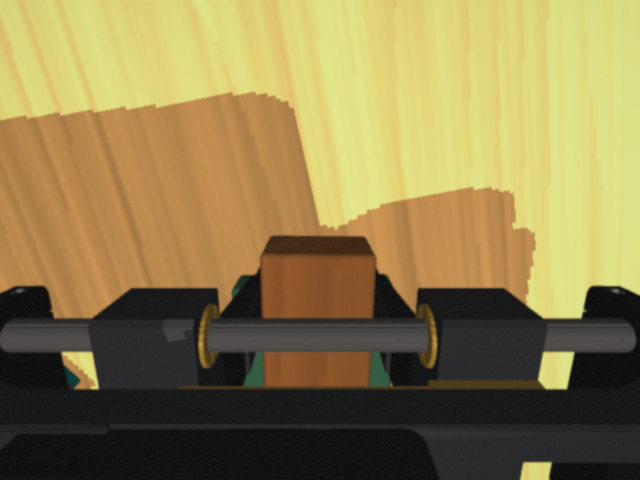

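View pics/t2c.png

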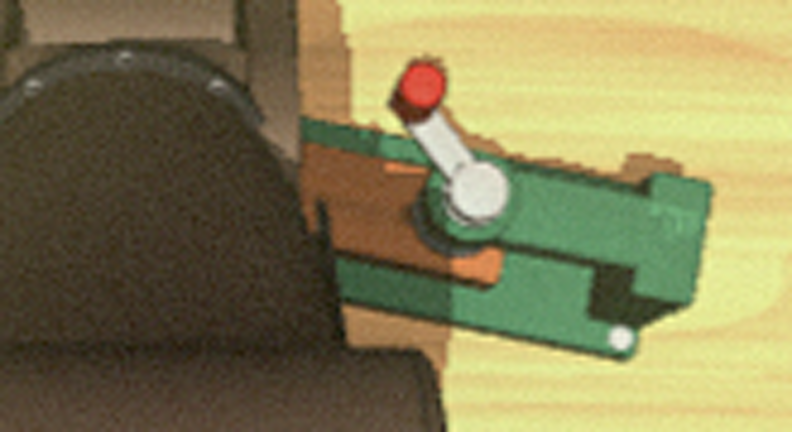

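The grip width of 50 mm is right, but 6 N is pushing up on the tool, so the fingertips may be resting on something. I'll open a little, raise about 5 mm to clear the bolt heads, and regrip.

Request:
drive_tool:
  steps:
    - {"slide":[0,0,0],"dr":[0,0,0],"fingers":0.062}
    - {"slide":[0,0,0],"dr":[0,0,0],"fingers":0.062}
    - {"slide":[0,-0.003,0],"dr":[0,0,0],"fingers":0.062}
    - {"slide":[0,-0.005,0],"dr":[0,0,0],"fingers":0.062}
    - {"slide":[0,-0.005,0],"dr":[0,0,0],"fingers":0.062}

```text
t: 3.63
eef_pos: [567.6, 79.7, 39.7]
tcp_rot: [-1.57, 0.0, -1.761]
ft_force: [-0.1, 0.3, -0.3]
opening: 0.646
```

Request:
drive_tool:
  steps:
    - {"slide":[0,0,0],"dr":[0,0,0],"fingers":0.062}
    - {"slide":[0,0,0],"dr":[0,0,0],"fingers":0.062}
    - {"slide":[0,0,0],"dr":[0,0,0],"fingers":0.062}

```text
t: 3.88
eef_pos: [567.3, 79.7, 39.2]
tcp_rot: [-1.571, 0.0, -1.761]
ft_force: [-0.5, 0.9, 0.5]
opening: 0.654
```

Request:
drive_tool:
  steps:
    - {"slide":[0,0,0],"dr":[0,0,0],"fingers":0.045}
    - {"slide":[0,0,0],"dr":[0,0,0],"fingers":0.045}
    - {"slide":[0,0,0],"dr":[0,0,0],"fingers":0.045}
    - {"slide":[0,0,0],"dr":[0,0,0],"fingers":0.045}
    - {"slide":[0,0,0],"dr":[0,0,0],"fingers":0.045}

```text
t: 4.3
eef_pos: [567.3, 79.7, 39.2]
tcp_rot: [-1.571, 0.0, -1.761]
ft_force: [0.4, 0.3, -0.8]
opening: 0.526
```

Request:
drive_tool:
  steps:
    - {"slide":[0,0,0],"dr":[0,0,0],"fingers":0.045}
    - {"slide":[0,0,0],"dr":[0,0,0],"fingers":0.045}

```text
t: 4.47
eef_pos: [567.3, 79.7, 39.2]
tcp_rot: [-1.571, 0.0, -1.761]
ft_force: [0.2, 0.9, -0.9]
opening: 0.523
```

Request:
drive_tool:
  steps:
    - {"slide":[0.004,0,0],"dr":[0,-0.003,0],"fingers":0.045}
    - {"slide":[0.01,0,0],"dr":[0,-0.006,0],"fingers":0.045}
    - {"slide":[0.016,0,0],"dr":[0,-0.009,0],"fingers":0.045}
    - {"slide":[0.021,0,-0.001],"dr":[0,-0.009,0],"fingers":0.045}
    - {"slide":[0.024,0,-0.001],"dr":[0,-0.009,0],"fingers":0.045}

```text
t: 4.88
eef_pos: [561.5, 55.4, 39.2]
tcp_rot: [-1.571, -0.0, -1.752]
ft_force: [-0.4, 0.7, -1.1]
opening: 0.523
```

Request:
drive_tool:
  steps:
    - {"slide":[0.004,0,0],"dr":[0,0,0],"fingers":0.045}
    - {"slide":[0.008,0,0],"dr":[0,0,0],"fingers":0.045}
    - {"slide":[0.012,0,0],"dr":[0,0,0],"fingers":0.045}
    - {"slide":[0.014,0,0],"dr":[0,0,0],"fingers":0.045}
    - {"slide":[0.014,0,0],"dr":[0,0,0],"fingers":0.045}

```text
t: 5.3
eef_pos: [559.3, 42.0, 39.3]
tcp_rot: [-1.571, -0.0, -1.752]
ft_force: [-0.7, -0.8, -2.7]
opening: 0.527
```

```bash
python3 -c "
from h import *
import cv2
to([565.6,81,32],-1.752)
im=optics.read_camera('top');
a=cv2.convertScaleAbs(im[195:285,285:450,::-1],alpha=1.8)
cv2.imwrite('pics/t3c.png',cv2.resize(a,None,fx=4.8,fy=4.8,interpolation=cv2.INTER_CUBIC))
im=optics.read_camera('side')[225:340,320:420,::-1]
cv2.imwrite('pics/s3c.png',cv2.resize(im,None,fx=5,fy=5,interpolation=cv2.INTER_CUBIC))
"
```

```text
slide m [-0.0395  0.0073 -0.0008] dr [ 0.     -0.0002  0.    ] pos [559.3  42.   39.3] rot [-1.571 -0.    -1.752] F [-0.7 -0.8 -2.7] op 0.527 t 5.3
```

View pics/t3c.png

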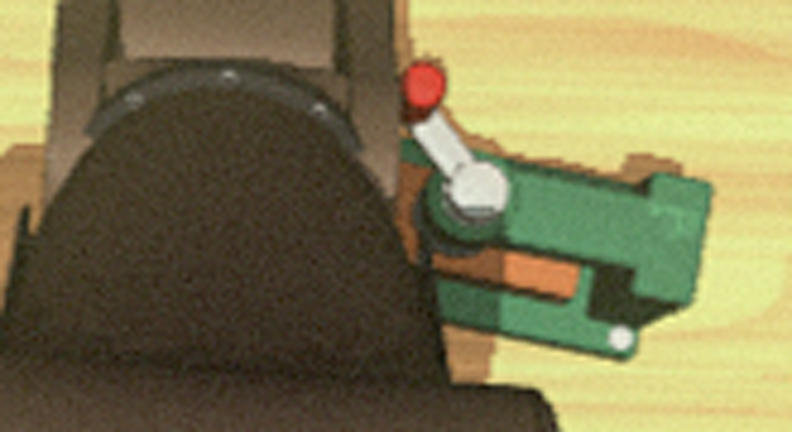

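View pics/s3c.png

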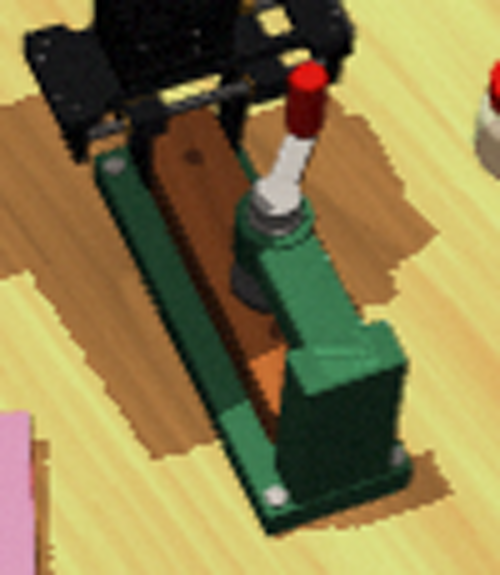

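Request:
drive_tool:
  steps:
    - {"slide":[0.001,0,0],"dr":[0,0,0],"fingers":0.045}
    - {"slide":[0.002,0,0],"dr":[0,0,0],"fingers":0.045}
    - {"slide":[0.003,0,0],"dr":[0,0,0],"fingers":0.045}
    - {"slide":[0.004,0,0],"dr":[0,0,0],"fingers":0.045}
    - {"slide":[0.005,0,0],"dr":[0,0,0],"fingers":0.045}

```text
t: 5.82
eef_pos: [558.5, 37.6, 39.3]
tcp_rot: [-1.571, 0.0, -1.752]
ft_force: [0.2, 0.5, -1.4]
opening: 0.527
```

Request:
drive_tool:
  steps:
    - {"slide":[0.0005,0,0],"dr":[0,0,0],"fingers":0.045}
    - {"slide":[0.001,0,0],"dr":[0,0,0],"fingers":0.045}

```text
t: 5.98
eef_pos: [558.3, 36.6, 39.3]
tcp_rot: [-1.571, 0.0, -1.752]
ft_force: [0.0, 0.9, -1.9]
opening: 0.524
```

Request:
drive_tool:
  steps:
    - {"slide":[0.0005,0,0],"dr":[0,0,0],"fingers":0.045}
    - {"slide":[0.001,0,0],"dr":[0,0,0],"fingers":0.045}

```text
t: 6.15
eef_pos: [558.1, 35.6, 39.3]
tcp_rot: [-1.571, 0.0, -1.752]
ft_force: [0.1, 0.6, -2.2]
opening: 0.524
```

Request:
drive_tool:
  steps:
    - {"slide":[0.0005,0,0],"dr":[0,0,0],"fingers":0.045}
    - {"slide":[0.001,0,0],"dr":[0,0,0],"fingers":0.045}

```text
t: 6.32
eef_pos: [557.9, 34.6, 39.3]
tcp_rot: [-1.571, 0.0, -1.752]
ft_force: [0.3, 1.0, -1.4]
opening: 0.516
```

Request:
drive_tool:
  steps:
    - {"slide":[0.0005,0,0],"dr":[0,0,0],"fingers":0.045}
    - {"slide":[0.001,0,0],"dr":[0,0,0],"fingers":0.045}

```text
t: 6.48
eef_pos: [557.7, 33.6, 39.3]
tcp_rot: [-1.571, 0.0, -1.752]
ft_force: [0.3, 1.5, -1.1]
opening: 0.519
```

Request:
drive_tool:
  steps:
    - {"slide":[0.0005,0,0],"dr":[0,0,0],"fingers":0.045}
    - {"slide":[0.001,0,0],"dr":[0,0,0],"fingers":0.045}

```text
t: 6.65
eef_pos: [557.5, 32.6, 39.3]
tcp_rot: [-1.571, 0.0, -1.752]
ft_force: [0.4, 1.0, -2.1]
opening: 0.524
```

Request:
drive_tool:
  steps:
    - {"slide":[0.0005,0,0],"dr":[0,0,0],"fingers":0.045}
    - {"slide":[0.001,0,0],"dr":[0,0,0],"fingers":0.045}

```text
t: 6.82
eef_pos: [557.4, 31.6, 39.3]
tcp_rot: [-1.571, 0.0, -1.752]
ft_force: [0.3, 2.0, -1.7]
opening: 0.52
```

Request:
drive_tool:
  steps:
    - {"slide":[0.0005,0,0],"dr":[0,0,0],"fingers":0.045}
    - {"slide":[0.001,0,0],"dr":[0,0,0],"fingers":0.045}

```text
t: 6.98
eef_pos: [557.2, 31.1, 39.3]
tcp_rot: [-1.571, 0.001, -1.752]
ft_force: [0.8, 9.0, -0.4]
opening: 0.523
```

```bash
python3 -c "
from h import *
import cv2
to([565.6,81,32],-1.752); print(env.state()['moment'])
im=optics.read_camera('top');
a=cv2.convertScaleAbs(im[215:285,365:450,::-1],alpha=1.8)
cv2.imwrite('pics/t4c.png',cv2.resize(a,None,fx=8,fy=8,interpolation=cv2.INTER_CUBIC))
im=optics.read_camera('side')[280:340,355:415,::-1]
cv2.imwrite('pics/s4c.png',cv2.resize(im,None,fx=8,fy=8,interpolation=cv2.INTER_CUBIC))
"
```

```text
slide m [-0.0506  0.0073 -0.0008] dr [-0.0001 -0.0001 -0.0007] pos [557.2  31.1  39.3] rot [-1.571e+00  1.000e-03 -1.752e+00] F [ 0.8  9.  -0.4] op 0.523 t 6.98
[ 1.47435463 -0.09215037  0.10100149]
```

View pics/t4c.png

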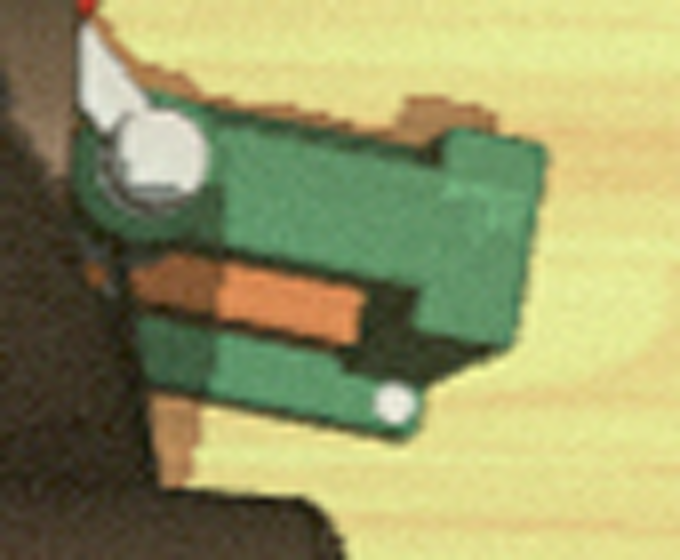

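View pics/s4c.png

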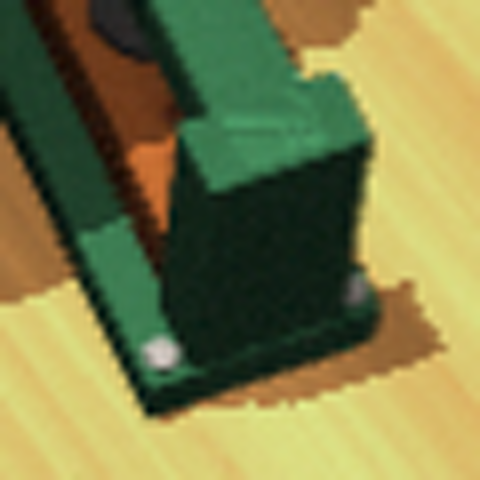

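The rail touched at about 8 N, after 49 mm of travel. Both views show the nose at the post. To take out any leftover skew I'll release the rail and push gently on the centre of its tail with closed fingers, which squares it against the face.

Request:
drive_tool:
  steps:
    - {"slide":[0,0,0],"dr":[0,0,0],"fingers":0.065}
    - {"slide":[0,0,0],"dr":[0,0,0],"fingers":0.065}
    - {"slide":[0,-0.008,0],"dr":[0,0,0],"fingers":0.065}
    - {"slide":[0,-0.022,0],"dr":[0,0,0],"fingers":0.065}
    - {"slide":[0,-0.034,0],"dr":[0,0,0],"fingers":0.065}

```text
t: 7.5
eef_pos: [557.2, 30.6, 74.2]
tcp_rot: [-1.571, -0.0, -1.752]
ft_force: [0.2, 0.1, -0.3]
opening: 0.683
```

Request:
drive_tool:
  steps:
    - {"slide":[-0.02,0,0],"dr":[0,0,0],"fingers":0.0}
    - {"slide":[-0.045,0,0],"dr":[0,0,0],"fingers":0.0}
    - {"slide":[-0.045,0,0],"dr":[0,0,0],"fingers":0.0}
    - {"slide":[-0.045,0,0],"dr":[0,0,0],"fingers":0.0}
    - {"slide":[-0.045,0,0],"dr":[0,0,0],"fingers":0.0}

```text
t: 7.92
eef_pos: [565.2, 74.7, 73.6]
tcp_rot: [-1.571, -0.0, -1.751]
ft_force: [0.7, 0.6, 0.2]
opening: 0.386
```

```bash
python3 -c "
from h import *
import cv2,pickle
to([565.6,81,40],-1.752)
m=optics.camera_model('wrist')
im=optics.read_camera('wrist');cv2.imwrite('pics/w5.png',im[:,:,::-1]);pickle.dump(m,open('w5.pkl','wb'))
"
```

```text
slide m [-0.0063  0.0336 -0.0007] dr [-0.0001  0.0006  0.0001] pos [565.2  74.7  73.6] rot [-1.571 -0.    -1.751] F [0.7 0.6 0.2] op 0.386 t 7.92
```

View pics/w5.png

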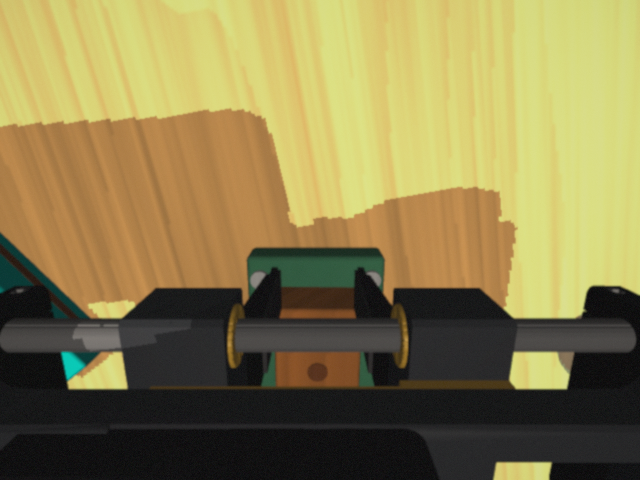

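Request:
drive_tool:
  steps:
    - {"slide":[0,0,0],"dr":[0,0,0],"fingers":0.0}
    - {"slide":[0,0,0],"dr":[0,0,0],"fingers":0.0}
    - {"slide":[0,0.01,0],"dr":[0,0,0],"fingers":0.0}
    - {"slide":[0,0.025,0],"dr":[0,0,0],"fingers":0.0}
    - {"slide":[0,0.034,0],"dr":[0,0,0],"fingers":0.0}

```text
t: 8.38
eef_pos: [564.8, 74.7, 37.7]
tcp_rot: [-1.572, -0.0, -1.752]
ft_force: [0.2, 0.1, -0.1]
opening: 0.022
```

Request:
drive_tool:
  steps:
    - {"slide":[0.001,0,0],"dr":[0,0,0],"fingers":0.0}
    - {"slide":[0.002,0,0],"dr":[0,0,0],"fingers":0.0}
    - {"slide":[0.003,0,0],"dr":[0,0,0],"fingers":0.0}
    - {"slide":[0.004,0,0],"dr":[0,0,0],"fingers":0.0}
    - {"slide":[0.005,0,0],"dr":[0,0,0],"fingers":0.0}

```text
t: 8.8
eef_pos: [564.6, 69.9, 39.8]
tcp_rot: [-1.57, 0.0, -1.752]
ft_force: [-0.5, -0.3, -0.7]
opening: 0.005
```

Request:
drive_tool:
  steps:
    - {"slide":[0.0005,0,0],"dr":[0,0,0],"fingers":0.0}
    - {"slide":[0.001,0,0],"dr":[0,0,0],"fingers":0.0}

```text
t: 8.97
eef_pos: [564.3, 69.0, 39.6]
tcp_rot: [-1.57, 0.0, -1.752]
ft_force: [-0.6, 0.1, 0.1]
opening: 0.002
```

Request:
drive_tool:
  steps:
    - {"slide":[0.0005,0,0],"dr":[0,0,0],"fingers":0.0}
    - {"slide":[0.001,0,0],"dr":[0,0,0],"fingers":0.0}

```text
t: 9.13
eef_pos: [564.2, 68.3, 39.5]
tcp_rot: [-1.57, 0.001, -1.752]
ft_force: [-0.1, 6.2, 0.6]
opening: 0.004
```

Request:
drive_tool:
  steps:
    - {"slide":[0.0003,0,0],"dr":[0,0,0],"fingers":0.0}
    - {"slide":[0.0005,0,0],"dr":[0,0,0],"fingers":0.0}

```text
t: 9.3
eef_pos: [564.1, 68.3, 39.4]
tcp_rot: [-1.57, 0.001, -1.752]
ft_force: [0.4, 8.2, 0.7]
opening: 0.001
```

```bash
python3 -c "
from h import *
to([565.6,81,40],-1.752);print(env.state()['moment'])
"
```

```text
slide m [-0.0128 -0.0005 -0.0008] dr [-0.0005 -0.0001 -0.001 ] pos [564.1  68.3  39.4] rot [-1.570e+00  1.000e-03 -1.752e+00] F [0.4 8.2 0.7] op 0.001 t 9.3
[ 1.30482741 -0.04379187 -0.03044734]
```

Request:
drive_tool:
  steps:
    - {"slide":[0.0005,0,0],"dr":[0,0,0],"fingers":0.0}
    - {"slide":[0.001,0,0],"dr":[0,0,0],"fingers":0.0}

```text
t: 9.47
eef_pos: [564.1, 68.2, 39.5]
tcp_rot: [-1.57, 0.002, -1.752]
ft_force: [1.9, 17.6, -0.5]
opening: 0.006
```

Request:
drive_tool:
  steps:
    - {"slide":[-0.003,0,0],"dr":[0,0,0],"fingers":0.0}
    - {"slide":[-0.015,0,0],"dr":[0,0,0],"fingers":0.0}
    - {"slide":[-0.03,-0.02,0],"dr":[0,0,0],"fingers":0.0}
    - {"slide":[-0.045,-0.055,0],"dr":[0,0,0],"fingers":0.0}
    - {"slide":[-0.06,-0.09,0],"dr":[0,0,0],"fingers":0.0}

```text
t: 9.88
eef_pos: [574.0, 126.7, 129.6]
tcp_rot: [-1.573, -0.001, -1.752]
ft_force: [-0.4, -0.4, -0.1]
opening: 0.007
```

```bash
python3 -c "
from h import *
import cv2,pickle
to([565.6,81,40],-1.752)
m=optics.camera_model('wrist')
im=optics.read_camera('wrist');cv2.imwrite('pics/w6.png',im[:,:,::-1]);pickle.dump(m,open('w6.pkl','wb'))
im=optics.read_camera('top');cv2.imwrite('pics/t6.png',im[:,:,::-1])
a=cv2.convertScaleAbs(im[195:285,285:450,::-1],alpha=1.8)
cv2.imwrite('pics/t6c.png',cv2.resize(a,None,fx=4.8,fy=4.8,interpolation=cv2.INTER_CUBIC))
"
```

```text
slide m [0.0464 0.0896 0.0002] dr [0.0025 0.     0.0008] pos [574.  126.7 129.6] rot [-1.573e+00 -1.000e-03 -1.752e+00] F [-0.4 -0.4 -0.1] op 0.007 t 9.88
```

View pics/w6.png

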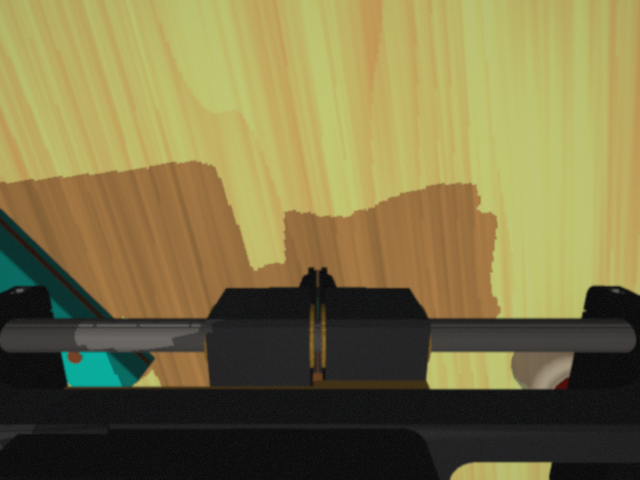

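View pics/t6c.png

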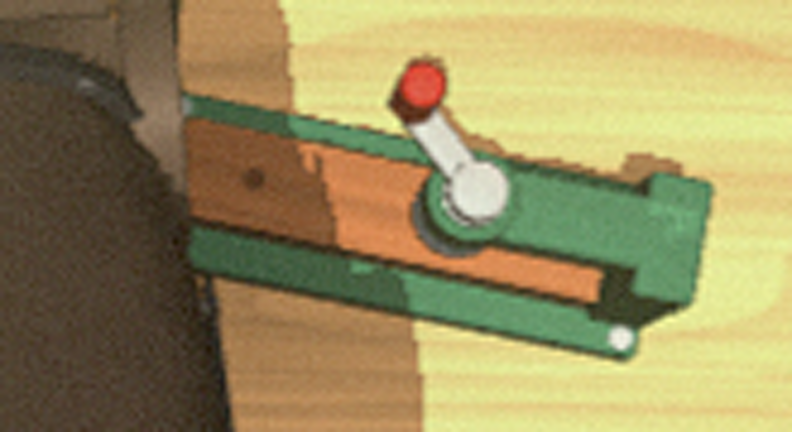

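```bash
python3 -c "
from h import *
to([576.2,-49.2,235],-1.752)"
```

```text
slide m [ 0.1744 -0.1009  0.0317] dr [-0.0081  0.0021 -0.0025] pos [576.9 128.1 134.3] rot [-1.563  0.003 -1.75 ] F [-0.4  0.7 -0.9] op 0.005 t 9.98
```

Request:
drive_tool:
  steps:
    - {"slide":[0.005,-0.04,0.005],"dr":[0,0,0],"fingers":0.06}
    - {"slide":[0.02,-0.078,0.01],"dr":[0,0,0],"fingers":0.06}
    - {"slide":[0.05,-0.103,0.02],"dr":[0,0,0],"fingers":0.06}
    - {"slide":[0.09,-0.105,0.03],"dr":[0,0,0],"fingers":0.06}
    - {"slide":[0.13,-0.105,0.032],"dr":[0,0,0],"fingers":0.06}

```text
t: 10.4
eef_pos: [583.9, -8.9, 235.8]
tcp_rot: [-1.567, 0.0, -1.75]
ft_force: [-0.8, -0.6, -0.7]
opening: 0.296
```

Request:
drive_tool:
  steps:
    - {"slide":[0.03,0,0],"dr":[0,0,0],"fingers":0.06}
    - {"slide":[0.044,0,0],"dr":[0,0,0],"fingers":0.06}
    - {"slide":[0.044,0,0],"dr":[0,0,0],"fingers":0.06}
    - {"slide":[0.044,0,0],"dr":[0,0,0],"fingers":0.06}

```text
t: 10.73
eef_pos: [574.7, -51.1, 233.9]
tcp_rot: [-1.571, 0.0, -1.753]
ft_force: [-0.2, 0.4, 0.0]
opening: 0.578
```

```bash
python3 -c "
from h import *
import cv2,pickle
to([576.2,-49.2,175],-1.752)
m=optics.camera_model('wrist')
im=optics.read_camera('wrist');cv2.imwrite('pics/w7.png',im[:,:,::-1]);pickle.dump(m,open('w7.pkl','wb'))
"
```

```text
slide m [-0.0022  0.0589  0.0011] dr [ 0.0004 -0.0011 -0.0003] pos [574.7 -51.1 233.9] rot [-1.571  0.    -1.753] F [-0.2  0.4  0. ] op 0.578 t 10.73
```

View pics/w7.png

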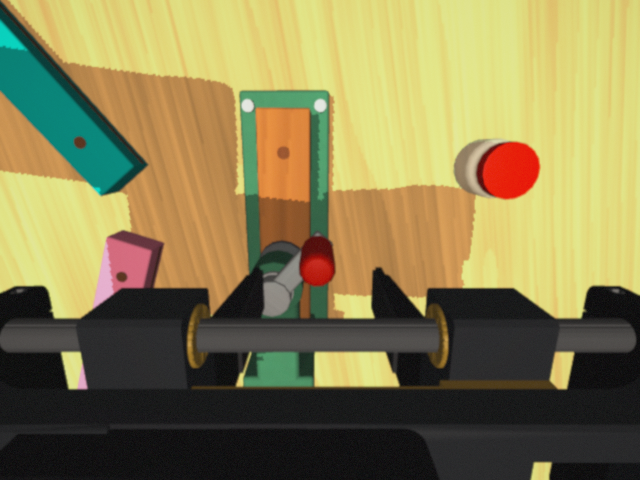

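The wrist view shows the rail square on the bed (end edge at row 108, bed end at row 92) and the knob's top at (317,265) between the open fingers. I'll measure the knob, the rail skew and the hub.

Run:
```python
from h import *
import cv2,pickle
np.set_printoptions(precision=4,suppress=True)
m=pickle.load(open('w7.pkl','rb'));im=cv2.imread('pics/w7.png')
hsv=cv2.cvtColor(im,cv2.COLOR_BGR2HSV)
k=((hsv[...,0]<6)|(hsv[...,0]>174))&(hsv[...,1]>180)&(hsv[...,2]>190);k[:,400:]=0
ys,xs=np.where(k);print("bright knob",xs.mean(),ys.mean(),len(xs),xs.min(),xs.max(),ys.min(),ys.max())
(c,r)=cv2.minEnclosingCircle(np.stack([xs,ys],1).astype(np.float32));print(c,r)
print("knob top",plane(m,c,213),plane(m,(xs.mean(),ys.mean()),213))
print("hub",plane(m,(275,292),170))
for s in (248,105),(320,105):print("scr",plane(m,s,25))
# rail edges & bed edges
def fit(z,get):
    P=np.array([plane(m,(u,v),z) for v,u in get]);kk=np.polyfit(P[:,1],P[:,0],1);return np.arctan2(-1,-kk[0]),np.polyval(kk,30),np.std(P[:,0]-np.polyval(kk,P[:,1]))
g=(hsv[...,0]>50)&(hsv[...,0]<95)&(hsv[...,1]>80)
rows=range(115,190,3)
A=[];B=[];C=[];D=[]
for v in rows:
    u=np.where(g[v,235:340])[0]+235
    mid=280; l=u[u<mid]; r=u[u>mid]
    A.append((v,l.min()-.5));B.append((v,l.max()+.5));C.append((v,r.min()-.5));D.append((v,r.max()+.5))
for n,X,z in("bedL",A,25),("railL",B,60),("railR",C,60),("bedR",D,25):print(n,fit(z,X),X[0],X[-1])
```

```text
bright knob 317.1496062992126 264.251968503937 127 308 327 260 269
(317.5, 265.0) 9.552586555480957
knob top [574.7491 -47.0556 213.    ] [574.6353 -46.5815 213.    ]
hub [538.9625 -75.9632 170.    ]
scr [525.5081  67.621   25.    ]
scr [596.255   54.5718  25.    ]
bedL (np.float64(-1.7494532713155686), np.float64(510.7577954351101), np.float64(0.3276641716925761)) (115, np.float64(240.5)) (187, np.float64(244.5))
railL (np.float64(-1.761576720825309), np.float64(530.3979666488368), np.float64(0.2826522584321852)) (115, np.float64(254.5)) (187, np.float64(257.5))
railR (np.float64(-1.770803722009156), np.float64(582.9847519734168), np.float64(0.2723033055819264)) (115, np.float64(311.5)) (187, np.float64(310.5))
bedR (np.float64(-1.7459848330377943), np.float64(599.5167565684803), np.float64(8.507543922801099e-14)) (115, np.float64(327.5)) (187, np.float64(327.5))
```

Run:
```python
from h import *
import cv2,pickle
np.set_printoptions(precision=4,suppress=True)
m=pickle.load(open('w7.pkl','rb'));im=cv2.imread('pics/w7.png')
a=im[80:250,225:345]; cv2.imwrite('pics/w7c.png',cv2.resize(a,None,fx=3.5,fy=3.5,interpolation=cv2.INTER_CUBIC))
f=cv2.GaussianBlur(im,(0,0),0.8).astype(float)
ch=f[...,2]-f[...,1]   # red minus green : rail + , bed -
def sub(prof):
    g=np.abs(np.diff(prof)); i=g.argmax(); w=g[max(0,i-2):i+3]; return max(0,i-2)+.5+(np.arange(len(w))*w).sum()/w.sum()
def col(rows,u0,u1,z,n):
    uv=[(u0+sub(ch[v,u0:u1]),v) for v in rows]
    P=np.array([plane(m,q,z) for q in uv]);k=np.polyfit(P[:,1],P[:,0],1);r=P[:,0]-np.polyval(k,P[:,1]);o=abs(r)<1.0
    k=np.polyfit(P[o,1],P[o,0],1);print(n,"yaw",np.arctan2(-1,-k[0]),r.std(),o.sum(),uv[0],uv[-1])
def row(cols,v0,v1,z,n):
    uv=[(u,v0+sub(ch[v0:v1,u])) for u in cols]
    P=np.array([plane(m,q,z) for q in uv]);k=np.polyfit(P[:,0],P[:,1],1);print(n,"yaw",np.arctan(k[0])-np.pi/2,(P[:,1]-np.polyval(k,P[:,0])).std(),uv[0],uv[-1],P.mean(0))
col(range(114,188,2),248,264,60,"railL"); col(range(114,186,2),303,318,60,"railR")
col(range(200,232,2),248,266,60,"railLshade")
col(range(100,186,2),233,249,25,"bedL"); col(range(100,180,2),322,338,25,"bedR")
row(range(261,306,2),100,116,60,"tail"); row(range(250,320,2),84,98,25,"bedend")
```

```text
railL yaw -1.7608961942116055 0.06396283812615296 37 (np.float64(255.07236842105263), 114) (np.float64(257.56451612903226), 186)
railR yaw -1.7628072869683733 0.14269398219491108 36 (np.float64(310.20714285714286), 114) (np.float64(309.71875), 184)
railLshade yaw -1.7621734047665438 0.07651928815100022 16 (np.float64(257.8829787234043), 200) (np.float64(259.1736842105263), 230)
bedL yaw -1.7476732067973104 0.12569146055570643 43 (np.float64(239.546875), 100) (np.float64(244.3421052631579), 184)
bedR yaw -1.7578862880389496 0.12130895358989671 40 (np.float64(328.32300884955754), 100) (np.float64(327.57377049180326), 178)
tail yaw -1.761940038838504 0.04225653253558304 (261, np.float64(107.140522875817)) (305, np.float64(107.48089171974522)) [561.9425  55.3442  60.    ]
bedend yaw -1.7501169045537064 0.050557553481721494 (250, np.float64(90.7)) (318, np.float64(90.54109589041096)) [563.6248  74.2299  25.    ]
```

View pics/w7c.png

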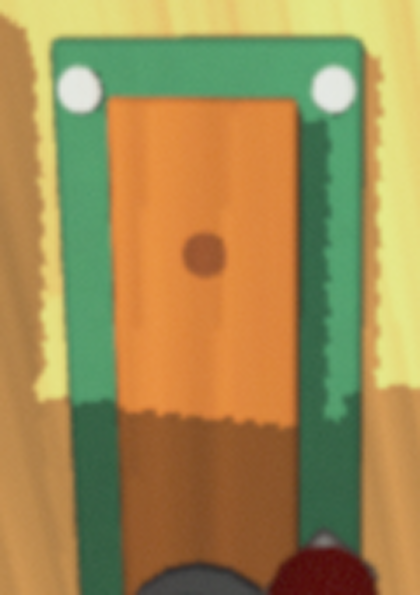

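The sub-pixel fits agree that the rail yaw is −1.762 and the bed yaw about −1.752. The rail is still skewed about 0.5°, with one corner leading by 0.5 mm. There's plenty of time, so I'll regrip the tail and turn it square.

```bash
python3 -c "
from h import *
to([557.7,33.7,234],-1.762)"
```

```text
slide m [-0.0797  0.     -0.032 ] dr [ 0.0004  0.0101 -0.0004] pos [574.8 -50.4 234. ] rot [-1.571  0.    -1.752] F [ 0.8 -0.1  0.2] op 0.606 t 10.78
```

Request:
drive_tool:
  steps:
    - {"slide":[-0.03,0,-0.01],"dr":[0,0.01,0],"fingers":0.075}
    - {"slide":[-0.06,0,-0.025],"dr":[0,0.01,0],"fingers":0.075}
    - {"slide":[-0.08,0,-0.032],"dr":[0,0.01,0],"fingers":0.075}
    - {"slide":[-0.08,0.03,-0.032],"dr":[0,0.01,0],"fingers":0.075}
    - {"slide":[-0.08,0.07,-0.032],"dr":[0,0.01,0],"fingers":0.075}

```text
t: 11.2
eef_pos: [559.0, 36.3, 166.1]
tcp_rot: [-1.564, 0.001, -1.758]
ft_force: [0.8, 0.3, -0.6]
opening: 0.783
```

Request:
drive_tool:
  steps:
    - {"slide":[0,0.03,0],"dr":[0,0,0],"fingers":0.075}
    - {"slide":[0,0.06,0],"dr":[0,0,0],"fingers":0.075}
    - {"slide":[0,0.085,0],"dr":[0,0,0],"fingers":0.075}
    - {"slide":[0,0.085,0],"dr":[0,0,0],"fingers":0.075}
    - {"slide":[0,0.085,0],"dr":[0,0,0],"fingers":0.075}

```text
t: 11.62
eef_pos: [557.3, 34.5, 78.7]
tcp_rot: [-1.573, -0.0, -1.76]
ft_force: [0.7, -0.3, 0.4]
opening: 0.789
```

```bash
python3 -c "
from h import *
to([557.7,33.7,39.5],-1.762)"
```

```text
slide m [0.0007 0.0392 0.0006] dr [0.0023 0.0018 0.0001] pos [557.3  34.5  78.7] rot [-1.573 -0.    -1.76 ] F [ 0.7 -0.3  0.4] op 0.789 t 11.62
```

Request:
drive_tool:
  steps:
    - {"slide":[0.0005,0.02,0.0005],"dr":[0,0,0],"fingers":0.075}
    - {"slide":[0.0005,0.039,0.0005],"dr":[0,0,0],"fingers":0.075}
    - {"slide":[0.0005,0.039,0.0005],"dr":[0,0,0],"fingers":0.045}
    - {"slide":[0.0005,0.039,0.0005],"dr":[0,0,0],"fingers":0.045}
    - {"slide":[0.0005,0.039,0.0005],"dr":[0,0,0],"fingers":0.045}

```text
t: 12.03
eef_pos: [558.9, 32.9, 42.1]
tcp_rot: [-1.568, 0.0, -1.761]
ft_force: [-0.6, 1.2, 1.2]
opening: 0.63
```

Request:
drive_tool:
  steps:
    - {"slide":[0,0,0],"dr":[0,0,0],"fingers":0.045}
    - {"slide":[0,0,0],"dr":[0,0,0],"fingers":0.045}
    - {"slide":[0,0,0],"dr":[0,0,0],"fingers":0.045}
    - {"slide":[0,0,0],"dr":[0,0,0],"fingers":0.045}

```text
t: 12.37
eef_pos: [558.6, 32.7, 41.7]
tcp_rot: [-1.569, 0.001, -1.762]
ft_force: [-0.9, 2.3, 7.1]
opening: 0.524
```

```bash
python3 -c "
from h import *
to([557.7,33.7,39.5],-1.762);print(env.state()['moment'])"
```

```text
slide m [-0.0008  0.0022 -0.0011] dr [-0.0019 -0.0002 -0.0006] pos [558.6  32.7  41.7] rot [-1.569e+00  1.000e-03 -1.762e+00] F [-0.9  2.3  7.1] op 0.524 t 12.37
[ 0.23462954  0.38704014 -0.15471784]
```

Request:
drive_tool:
  steps:
    - {"slide":[-0.0003,-0.0015,-0.0005],"dr":[0,-0.003,0],"fingers":0.045}
    - {"slide":[-0.0005,-0.002,-0.001],"dr":[0,-0.006,0],"fingers":0.045}
    - {"slide":[-0.0005,-0.002,-0.0015],"dr":[0,-0.008,0],"fingers":0.045}
    - {"slide":[-0.0005,-0.002,-0.002],"dr":[0,-0.011,0],"fingers":0.045}
    - {"slide":[-0.0005,-0.002,-0.002],"dr":[0,-0.011,0],"fingers":0.045}

```text
t: 12.78
eef_pos: [556.0, 33.5, 42.2]
tcp_rot: [-1.571, 0.0, -1.75]
ft_force: [-0.7, 0.2, -2.9]
opening: 0.523
```

Request:
drive_tool:
  steps:
    - {"slide":[0.0005,0,0],"dr":[0,0,0],"fingers":0.045}
    - {"slide":[0.0005,0,0],"dr":[0,0,0],"fingers":0.045}

```text
t: 12.95
eef_pos: [556.0, 32.9, 42.2]
tcp_rot: [-1.571, 0.0, -1.751]
ft_force: [0.4, 0.6, -2.4]
opening: 0.524
```

```bash
python3 -c "
from h import *
to([557.7,33.7,39.5],-1.762);print(env.state()['moment'])"
```

```text
slide m [-0.001   0.0027  0.0015] dr [ 0.0001  0.0111 -0.0001] pos [556.   32.9  42.2] rot [-1.571  0.    -1.751] F [ 0.4  0.6 -2.4] op 0.524 t 12.95
[ 0.11639792  0.06783167 -0.01945053]
```

Push up to the post gently.

Request:
drive_tool:
  steps:
    - {"slide":[0.0003,0,0],"dr":[0,0,0],"fingers":0.045}
    - {"slide":[0.0006,0,0],"dr":[0,0,0],"fingers":0.045}

```text
t: 13.12
eef_pos: [556.1, 32.8, 42.2]
tcp_rot: [-1.571, 0.001, -1.751]
ft_force: [1.8, 8.6, -2.4]
opening: 0.523
```

Request:
drive_tool:
  steps:
    - {"slide":[0.0003,0,0],"dr":[0,0,0],"fingers":0.045}
    - {"slide":[0.0006,0,0],"dr":[0,0,0],"fingers":0.045}

```text
t: 13.28
eef_pos: [556.0, 32.8, 42.3]
tcp_rot: [-1.571, 0.001, -1.751]
ft_force: [1.3, 13.0, -1.8]
opening: 0.525
```

Request:
drive_tool:
  steps:
    - {"slide":[0.0003,0,0],"dr":[0,0,0],"fingers":0.045}
    - {"slide":[0.0006,0,0],"dr":[0,0,0],"fingers":0.045}

```text
t: 13.45
eef_pos: [556.0, 32.8, 42.3]
tcp_rot: [-1.57, 0.002, -1.751]
ft_force: [2.0, 17.9, -2.2]
opening: 0.523
```

```bash
python3 -c "
from h import *
to([557.7,33.7,39.5],-1.762);print(env.state()['moment'])"
```

```text
slide m [-0.0012  0.0028  0.0015] dr [-0.0004  0.0108 -0.002 ] pos [556.   32.8  42.3] rot [-1.57   0.002 -1.751] F [ 2.  17.9 -2.2] op 0.523 t 13.45
[ 3.35761735 -0.33257089  0.08963061]
```

Request:
drive_tool:
  steps:
    - {"slide":[-0.0018,0,0],"dr":[0,0,0],"fingers":0.045}
    - {"slide":[-0.0018,0,-0.001],"dr":[0,-0.005,0],"fingers":0.045}
    - {"slide":[-0.0018,0,-0.002],"dr":[0,-0.01,0],"fingers":0.045}
    - {"slide":[-0.0018,0,-0.002],"dr":[0,-0.01,0],"fingers":0.045}
    - {"slide":[-0.001,0,-0.002],"dr":[0,-0.01,0],"fingers":0.045}

```text
t: 13.87
eef_pos: [554.5, 33.2, 42.4]
tcp_rot: [-1.57, 0.001, -1.741]
ft_force: [4.2, 16.4, -1.9]
opening: 0.522
```

```bash
python3 -c "
from h import *
to([557.7,33.7,39.5],-1.762);print(env.state()['moment'])"
```

```text
slide m [-0.0011  0.0029  0.0031] dr [-0.0012  0.0206 -0.0013] pos [554.5  33.2  42.4] rot [-1.570e+00  1.000e-03 -1.741e+00] F [ 4.2 16.4 -1.9] op 0.522 t 13.87
[ 2.95947015 -0.71144284  0.01286634]
```

Request:
drive_tool:
  steps:
    - {"slide":[0.0003,0,0],"dr":[0,0,0],"fingers":0.045}
    - {"slide":[0.0006,0,0],"dr":[0,0,0],"fingers":0.045}

```text
t: 14.03
eef_pos: [554.6, 33.1, 42.5]
tcp_rot: [-1.569, 0.002, -1.742]
ft_force: [4.7, 17.8, -2.4]
opening: 0.523
```

```bash
python3 -c "
from h import *
to([557.7,33.7,39.5],-1.762);print(env.state()['moment'])"
```

```text
slide m [-0.0011  0.003   0.003 ] dr [-0.0016  0.0201 -0.002 ] pos [554.6  33.1  42.5] rot [-1.569  0.002 -1.742] F [ 4.7 17.8 -2.4] op 0.523 t 14.03
[ 3.16906097 -0.71412768 -0.0764832 ]
```

The contact point moved from about +19 mm to −21 mm across the nose when yaw went from −1.751 to −1.741, so flush lies between. I'll settle at about −1.748.

Request:
drive_tool:
  steps:
    - {"slide":[-0.0025,0,0],"dr":[0,0,0],"fingers":0.045}
    - {"slide":[-0.0025,0,0.0006],"dr":[0,0.003,0],"fingers":0.045}
    - {"slide":[-0.0025,0,0.0012],"dr":[0,0.006,0],"fingers":0.045}
    - {"slide":[-0.002,0,0.0012],"dr":[0,0.006,0],"fingers":0.045}
    - {"slide":[-0.0015,0,0.0012],"dr":[0,0.006,0],"fingers":0.045}

```text
t: 14.45
eef_pos: [555.3, 33.0, 42.2]
tcp_rot: [-1.571, 0.0, -1.747]
ft_force: [0.9, 6.4, -3.2]
opening: 0.52
```

Request:
drive_tool:
  steps:
    - {"slide":[0.0003,0,0],"dr":[0,0,0],"fingers":0.045}
    - {"slide":[0.0005,0,0],"dr":[0,0,0],"fingers":0.045}

```text
t: 14.62
eef_pos: [555.4, 33.0, 42.3]
tcp_rot: [-1.57, 0.001, -1.747]
ft_force: [1.7, 7.8, -2.1]
opening: 0.525
```

```bash
python3 -c "
from h import *
to([557.7,33.7,39.5],-1.762);print(env.state()['moment'])"
```

```text
slide m [-0.0011  0.0028  0.0022] dr [-0.0004  0.0147 -0.0007] pos [555.4  33.   42.3] rot [-1.570e+00  1.000e-03 -1.747e+00] F [ 1.7  7.8 -2.1] op 0.525 t 14.62
[ 1.30467057 -0.2812486  -0.05588502]
```

Request:
drive_tool:
  steps:
    - {"slide":[-0.0003,0,0],"dr":[0,0,0],"fingers":0.065}
    - {"slide":[-0.0003,0,0],"dr":[0,0,0],"fingers":0.065}
    - {"slide":[-0.0003,0,0],"dr":[0,0,0],"fingers":0.065}
    - {"slide":[-0.0003,-0.015,0],"dr":[0,0,0],"fingers":0.065}
    - {"slide":[-0.0003,-0.05,0],"dr":[0,0,0],"fingers":0.065}

```text
t: 15.03
eef_pos: [553.4, 32.8, 89.7]
tcp_rot: [-1.577, -0.001, -1.747]
ft_force: [-0.1, -0.5, 0.1]
opening: 0.683
```

Request:
drive_tool:
  steps:
    - {"slide":[0,-0.04,0],"dr":[0,0,0],"fingers":0.06}
    - {"slide":[0,-0.08,0],"dr":[0,0,0],"fingers":0.06}
    - {"slide":[0,-0.12,0],"dr":[0,0,0],"fingers":0.06}
    - {"slide":[0.01,-0.143,0.008],"dr":[0,0,0],"fingers":0.06}
    - {"slide":[0.04,-0.143,0.025],"dr":[0,0,0],"fingers":0.06}

```text
t: 15.45
eef_pos: [574.0, -9.0, 241.3]
tcp_rot: [-1.562, 0.001, -1.744]
ft_force: [1.3, 0.2, -0.4]
opening: 0.634
```

```bash
python3 -c "
from h import *
to([574.7,-47.5,234],-1.752)"
```

```text
slide m [0.0378 0.0073 0.0073] dr [-0.0085  0.0084 -0.0009] pos [574.   -9.  241.3] rot [-1.562e+00  1.000e-03 -1.744e+00] F [ 1.3  0.2 -0.4] op 0.634 t 15.45
```

Request:
drive_tool:
  steps:
    - {"slide":[0.02,0.003,0.004],"dr":[0,0.006,0],"fingers":0.06}
    - {"slide":[0.038,0.003,0.007],"dr":[0,0.006,0],"fingers":0.06}
    - {"slide":[0.038,0.003,0.007],"dr":[0,0.006,0],"fingers":0.06}
    - {"slide":[0.038,0.003,0.007],"dr":[0,0.006,0],"fingers":0.06}
    - {"slide":[0.038,0.003,0.007],"dr":[0,0.006,0],"fingers":0.06}

```text
t: 15.87
eef_pos: [573.0, -49.0, 232.3]
tcp_rot: [-1.571, 0.0, -1.753]
ft_force: [0.0, -0.5, -0.8]
opening: 0.631
```

Run:
```python
from h import *
import cv2,pickle
to([575,-48,175],-1.752)
m=optics.camera_model('wrist')
im=optics.read_camera('wrist')[:,:,::-1].copy();cv2.imwrite('pics/w8.png',im);pickle.dump(m,open('w8.pkl','wb'))
a=im[60:250,215:345]; cv2.imwrite('pics/w8c.png',cv2.resize(a,None,fx=3,fy=3,interpolation=cv2.INTER_CUBIC))
f=cv2.GaussianBlur(im,(0,0),0.8).astype(float)
ch=f[...,2]-f[...,1]
def sub(prof):
    g=np.abs(np.diff(prof)); i=g.argmax(); w=g[max(0,i-2):i+3]; return max(0,i-2)+.5+(np.arange(len(w))*w).sum()/w.sum()
def col(rows,u0,u1,z,n):
    uv=[(u0+sub(ch[v,u0:u1]),v) for v in rows]
    P=np.array([plane(m,q,z) for q in uv]);k=np.polyfit(P[:,1],P[:,0],1);r=P[:,0]-np.polyval(k,P[:,1])
    print(n,"yaw",np.arctan2(-1,-k[0]),r.std(),uv[0],uv[-1])
def row(cols,v0,v1,z,n):
    uv=[(u,v0+sub(ch[v0:v1,u])) for u in cols]
    P=np.array([plane(m,q,z) for q in uv]);k=np.polyfit(P[:,0],P[:,1],1);print(n,"yaw",np.arctan(k[0])-np.pi/2,(P[:,1]-np.polyval(k,P[:,0])).std(),uv[0],uv[-1],P.mean(0))
col(range(120,188,2),246,264,60,"railL"); col(range(120,186,2),301,318,60,"railR")
col(range(104,186,2),233,249,25,"bedL"); col(range(104,180,2),322,338,25,"bedR")
row(range(261,304,2),100,122,60,"tail"); row(range(252,318,2),84,104,25,"bedend")
```

```text
slide m [-0.0014  0.0573  0.0018] dr [ 0.0001 -0.001  -0.0002] pos [573.  -49.  232.3] rot [-1.571  0.    -1.753] F [ 0.  -0.5 -0.8] op 0.631 t 15.87
railL yaw -1.7506674748711109 0.05492708524883561 (np.float64(254.6818181818182), 120) (np.float64(257.68064516129033), 186)
railR yaw -1.753053675821615 0.16000038015387275 (np.float64(309.6640625), 120) (np.float64(310.2083333333333), 184)
bedL yaw -1.7487992220357556 0.0980737378622753 (np.float64(241.52127659574467), 104) (np.float64(245.82894736842104), 184)
bedR yaw -1.757642661196317 0.10387852019142495 (np.float64(330.6010101010101), 104) (np.float64(329.5165289256198), 178)
tail yaw -1.7529139822772817 0.027267718766862 (261, np.float64(109.26973684210526)) (303, np.float64(109.22903225806452)) [559.11242072  55.78726083  60.        ]
bedend yaw -1.752398251869391 0.03534070985601058 (252, np.float64(92.38)) (316, np.float64(92.34507042253522)) [561.68846521  74.4886541   25.        ]
```

View pics/w8.png

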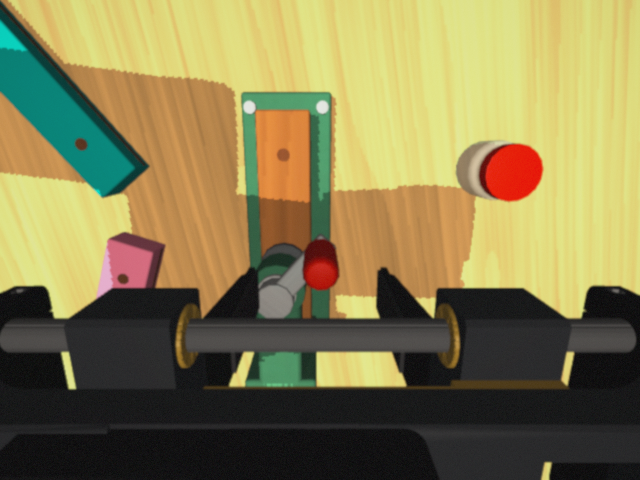

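The rail is now square with the bed: both about −1.752, tail edge and bed end parallel, and contact was felt at the post. Now the knob.

Request:
drive_tool:
  steps:
    - {"slide":[-0.0015,0.02,0.002],"dr":[0,0,0],"fingers":0.06}
    - {"slide":[-0.0015,0.04,0.002],"dr":[0,0,0],"fingers":0.06}
    - {"slide":[-0.0015,0.055,0.002],"dr":[0,0,0],"fingers":0.06}
    - {"slide":[-0.0015,0.055,0.002],"dr":[0,0,0],"fingers":0.06}
    - {"slide":[-0.0015,0.055,0.002],"dr":[0,0,0],"fingers":0.06}

```text
t: 16.33
eef_pos: [575.2, -47.5, 177.1]
tcp_rot: [-1.572, 0.0, -1.752]
ft_force: [-0.3, -0.6, 0.9]
opening: 0.629
```

Request:
drive_tool:
  steps:
    - {"slide":[0,0,0],"dr":[0,0,0],"fingers":0.03}
    - {"slide":[0,0,0],"dr":[0,0,0],"fingers":0.018}
    - {"slide":[0,0,0],"dr":[0,0,0],"fingers":0.018}
    - {"slide":[0,0,0],"dr":[0,0,0],"fingers":0.018}
    - {"slide":[0,0,0],"dr":[0,0,0],"fingers":0.018}

```text
t: 16.75
eef_pos: [575.5, -48.3, 177.7]
tcp_rot: [-1.57, 0.0, -1.753]
ft_force: [0.2, -0.2, -0.2]
opening: 0.334
```

Request:
drive_tool:
  steps:
    - {"slide":[0,0,0],"dr":[0,0,0],"fingers":0.018}
    - {"slide":[0,0,0],"dr":[0,0,0],"fingers":0.018}
    - {"slide":[0,0,0],"dr":[0,0,0],"fingers":0.018}
    - {"slide":[0,0,0],"dr":[0,0,0],"fingers":0.018}

```text
t: 17.08
eef_pos: [575.1, -48.3, 177.4]
tcp_rot: [-1.571, 0.0, -1.753]
ft_force: [-3.8, -0.2, 4.1]
opening: 0.225
```

```bash
python3 -c "
from h import *
import cv2
to([575,-48,175],-1.752)
im=optics.read_camera('wrist')[:,:,::-1];cv2.imwrite('pics/w9.png',im)
im=optics.read_camera('side')[190:310,330:430,::-1];cv2.imwrite('pics/s9.png',cv2.resize(im,None,fx=4.5,fy=4.5,interpolation=cv2.INTER_CUBIC))"
```

```text
slide m [-0.0002  0.0024 -0.0001] dr [ 0.0005 -0.0008 -0.0001] pos [575.1 -48.3 177.4] rot [-1.571  0.    -1.753] F [-3.8 -0.2  4.1] op 0.225 t 17.08
```

View pics/w9.png

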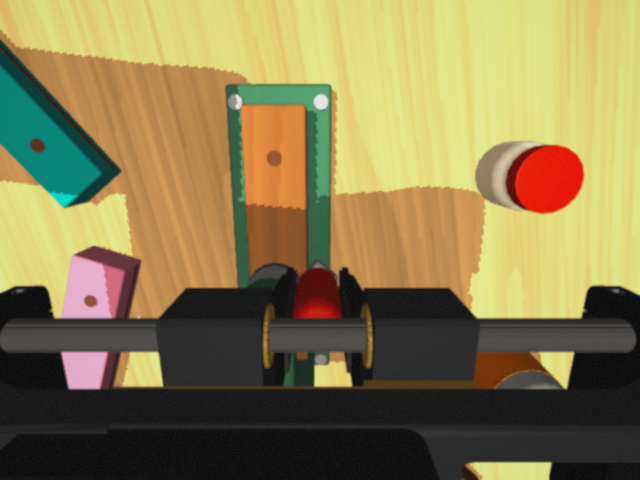

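View pics/s9.png

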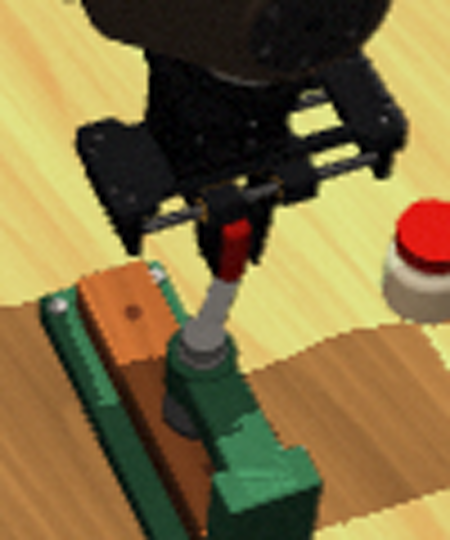

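```bash
cat > c.py <<'E'
import sys
from h import *
# usage: c.py theta_cmd_deg d1 d2 ... (cw degrees cumulative)
C=np.array([536.5,-80.8]);r=50.
def rep():
    s=env.state();d=s["eef_pos"][:2]-C;th=np.arctan2(d[1],d[0]);F=s["ft_force"][:2]
    tcw=np.array([np.sin(th),-np.cos(th)]);rad=d/np.linalg.norm(d)
    # force the knob exerts on tool; resisting = -F.tcw
    print("meas th %.2f r %.1f z %.1f | resist %.2f radial(out on tool) %.2f Fz %.1f t %.2f op %.3f"%(np.degrees(th),np.linalg.norm(d),s["eef_pos"][2],-F@tcw,F@rad,s["ft_force"][2],s["t"],s["opening"]))
rep()
if len(sys.argv)>1:
    th=np.radians(float(sys.argv[1]));yw=-1.753
    xt=np.array([np.cos(yw),np.sin(yw)]);zt=np.array([-np.sin(yw),np.cos(yw)])
    for a in sys.argv[2:]:
        t2=th-np.radians(float(a));d=r*np.array([np.cos(t2)-np.cos(th),np.sin(t2)-np.sin(th)])
        print('{"slide": [%.4f, 0, %.4f], "dr": [0, 0, 0], "fingers": 0.018},'%(d@xt/1000,d@zt/1000))
E
python3 c.py 40 2 4 7 10 13
```

```text
meas th 40.16 r 50.5 z 177.4 | resist 2.71 radial(out on tool) -1.73 Fz 3.8 t 17.18 op 0.222
{"slide": [0.0011, 0, 0.0013], "dr": [0, 0, 0], "fingers": 0.018},
{"slide": [0.0023, 0, 0.0026], "dr": [0, 0, 0], "fingers": 0.018},
{"slide": [0.0042, 0, 0.0045], "dr": [0, 0, 0], "fingers": 0.018},
{"slide": [0.0061, 0, 0.0062], "dr": [0, 0, 0], "fingers": 0.018},
{"slide": [0.0082, 0, 0.0079], "dr": [0, 0, 0], "fingers": 0.018},
```

Request:
drive_tool:
  steps:
    - {"slide":[0.0011,0,0.0013],"dr":[0,0,0],"fingers":0.018}
    - {"slide":[0.0023,0,0.0026],"dr":[0,0,0],"fingers":0.018}
    - {"slide":[0.0042,0,0.0045],"dr":[0,0,0],"fingers":0.018}
    - {"slide":[0.0061,0,0.0062],"dr":[0,0,0],"fingers":0.018}
    - {"slide":[0.0082,0,0.0079],"dr":[0,0,0],"fingers":0.018}

```text
t: 17.6
eef_pos: [580.8, -57.4, 177.3]
tcp_rot: [-1.573, 0.001, -1.753]
ft_force: [-7.4, 3.3, 6.6]
opening: 0.222
```

```bash
python3 c.py 27 5 11 17 23 29
```

```text
meas th 27.87 r 50.2 z 177.3 | resist 6.40 radial(out on tool) -5.02 Fz 6.6 t 17.60 op 0.222
{"slide": [0.0036, 0, 0.0025], "dr": [0, 0, 0], "fingers": 0.018},
{"slide": [0.0081, 0, 0.0051], "dr": [0, 0, 0], "fingers": 0.018},
{"slide": [0.0129, 0, 0.0072], "dr": [0, 0, 0], "fingers": 0.018},
{"slide": [0.0179, 0, 0.0087], "dr": [0, 0, 0], "fingers": 0.018},
{"slide": [0.0231, 0, 0.0098], "dr": [0, 0, 0], "fingers": 0.018},
```

Request:
drive_tool:
  steps:
    - {"slide":[0.0036,-0.0005,0.0025],"dr":[0,0,0],"fingers":0.018}
    - {"slide":[0.0081,-0.001,0.0051],"dr":[0,0,0],"fingers":0.018}
    - {"slide":[0.0129,-0.001,0.0072],"dr":[0,0,0],"fingers":0.018}
    - {"slide":[0.0179,-0.001,0.0087],"dr":[0,0,0],"fingers":0.018}
    - {"slide":[0.0231,-0.001,0.0098],"dr":[0,0,0],"fingers":0.018}

```text
t: 18.02
eef_pos: [585.9, -81.4, 177.4]
tcp_rot: [-1.575, 0.001, -1.753]
ft_force: [-7.1, 6.9, -0.2]
opening: 0.225
```

```bash
python3 c.py -2 8 16 24 32 40
```

```text
meas th -0.73 r 49.4 z 177.4 | resist 6.79 radial(out on tool) -7.19 Fz -0.2 t 18.02 op 0.225
{"slide": [0.0070, 0, 0.0005], "dr": [0, 0, 0], "fingers": 0.018},
{"slide": [0.0139, 0, 0.0001], "dr": [0, 0, 0], "fingers": 0.018},
{"slide": [0.0208, 0, -0.0013], "dr": [0, 0, 0], "fingers": 0.018},
{"slide": [0.0273, 0, -0.0036], "dr": [0, 0, 0], "fingers": 0.018},
{"slide": [0.0335, 0, -0.0069], "dr": [0, 0, 0], "fingers": 0.018},
```

Request:
drive_tool:
  steps:
    - {"slide":[0.007,0,0],"dr":[0,0,0],"fingers":0.018}
    - {"slide":[0.0139,0,-0.0006],"dr":[0,0,0],"fingers":0.018}
    - {"slide":[0.0208,0,-0.002],"dr":[0,0,0],"fingers":0.018}
    - {"slide":[0.0273,0,-0.0043],"dr":[0,0,0],"fingers":0.018}
    - {"slide":[0.0335,0,-0.0076],"dr":[0,0,0],"fingers":0.018}

```text
t: 18.43
eef_pos: [573.1, -112.8, 177.5]
tcp_rot: [-1.573, 0.002, -1.753]
ft_force: [-1.3, 9.3, -3.0]
opening: 0.221
```

```bash
python3 c.py -42 10 20 30 40 50
```

```text
meas th -41.17 r 48.6 z 177.5 | resist 6.09 radial(out on tool) -7.12 Fz -3.0 t 18.43 op 0.221
{"slide": [0.0070, 0, -0.0052], "dr": [0, 0, 0], "fingers": 0.018},
{"slide": [0.0130, 0, -0.0115], "dr": [0, 0, 0], "fingers": 0.018},
{"slide": [0.0178, 0, -0.0188], "dr": [0, 0, 0], "fingers": 0.018},
{"slide": [0.0213, 0, -0.0268], "dr": [0, 0, 0], "fingers": 0.018},
{"slide": [0.0233, 0, -0.0353], "dr": [0, 0, 0], "fingers": 0.018},
```

Request:
drive_tool:
  steps:
    - {"slide":[0.0066,0,-0.0053],"dr":[0,0,0],"fingers":0.018}
    - {"slide":[0.0124,0,-0.0117],"dr":[0,0,0],"fingers":0.018}
    - {"slide":[0.0171,0,-0.019],"dr":[0,0,0],"fingers":0.018}
    - {"slide":[0.0206,0,-0.027],"dr":[0,0,0],"fingers":0.018}
    - {"slide":[0.0226,0,-0.0355],"dr":[0,0,0],"fingers":0.018}

```text
t: 18.85
eef_pos: [535.1, -129.4, 177.6]
tcp_rot: [-1.569, 0.001, -1.753]
ft_force: [5.9, 4.9, -7.2]
opening: 0.225
```

```bash
python3 - <<'E'
import numpy as np
from h import *
from scipy.optimize import least_squares
p=env.state()["eef_pos"][:2]
P=np.array([(575.1,-48.3),(580.8,-57.4),(585.9,-81.4),(573.1,-112.8),p])
s=least_squares(lambda c:np.linalg.norm(P-c[:2],axis=1)-50,[536,-80]);print(s.x,s.fun)
E
python3 c.py -92 10 20 30 40 50
```

```text
[535.91910543 -79.37370539] [ 0.00717614 -0.02862394  0.0219521  -0.00263914 -0.00725324]
meas th -91.61 r 48.6 z 177.6 | resist 5.80 radial(out on tool) -5.10 Fz -7.2 t 18.85 op 0.225
{"slide": [0.0005, 0, -0.0087], "dr": [0, 0, 0], "fingers": 0.018},
{"slide": [-0.0005, 0, -0.0174], "dr": [0, 0, 0], "fingers": 0.018},
{"slide": [-0.0030, 0, -0.0257], "dr": [0, 0, 0], "fingers": 0.018},
{"slide": [-0.0069, 0, -0.0335], "dr": [0, 0, 0], "fingers": 0.018},
{"slide": [-0.0120, 0, -0.0405], "dr": [0, 0, 0], "fingers": 0.018},
```

```bash
sed -i 's/^C=.*/C=np.array([535.9,-79.4]);r=50./' c.py; python3 c.py -91.5 10 20 30 40 50
```

```text
meas th -90.88 r 50.0 z 177.6 | resist 5.86 radial(out on tool) -5.02 Fz -7.2 t 18.85 op 0.225
{"slide": [0.0006, 0, -0.0087], "dr": [0, 0, 0], "fingers": 0.018},
{"slide": [-0.0003, 0, -0.0174], "dr": [0, 0, 0], "fingers": 0.018},
{"slide": [-0.0027, 0, -0.0257], "dr": [0, 0, 0], "fingers": 0.018},
{"slide": [-0.0066, 0, -0.0336], "dr": [0, 0, 0], "fingers": 0.018},
{"slide": [-0.0117, 0, -0.0406], "dr": [0, 0, 0], "fingers": 0.018},
```

Request:
drive_tool:
  steps:
    - {"slide":[0.0002,0.0004,-0.0087],"dr":[0,0,0],"fingers":0.018}
    - {"slide":[-0.0008,0.0008,-0.0174],"dr":[0,0,0],"fingers":0.018}
    - {"slide":[-0.0032,0.0008,-0.0257],"dr":[0,0,0],"fingers":0.018}
    - {"slide":[-0.0071,0.0008,-0.0336],"dr":[0,0,0],"fingers":0.018}
    - {"slide":[-0.0122,0.0008,-0.0406],"dr":[0,0,0],"fingers":0.018}

```text
t: 19.27
eef_pos: [497.5, -111.3, 177.5]
tcp_rot: [-1.568, -0.002, -1.753]
ft_force: [3.7, -6.2, -1.3]
opening: 0.223
```

```bash
python3 c.py -141.5 10 20 30 40 50
```

```text
meas th -140.28 r 49.9 z 177.5 | resist 7.09 radial(out on tool) 1.11 Fz -1.3 t 19.27 op 0.223
{"slide": [-0.0063, 0, -0.0060], "dr": [0, 0, 0], "fingers": 0.018},
{"slide": [-0.0135, 0, -0.0109], "dr": [0, 0, 0], "fingers": 0.018},
{"slide": [-0.0215, 0, -0.0145], "dr": [0, 0, 0], "fingers": 0.018},
{"slide": [-0.0299, 0, -0.0165], "dr": [0, 0, 0], "fingers": 0.018},
{"slide": [-0.0386, 0, -0.0171], "dr": [0, 0, 0], "fingers": 0.018},
```

Request:
drive_tool:
  steps:
    - {"slide":[-0.0063,0,-0.006],"dr":[0,0,0],"fingers":0.018}
    - {"slide":[-0.0135,0,-0.0109],"dr":[0,0,0],"fingers":0.018}
    - {"slide":[-0.0215,0,-0.0145],"dr":[0,0,0],"fingers":0.018}
    - {"slide":[-0.0299,0,-0.0165],"dr":[0,0,0],"fingers":0.018}
    - {"slide":[-0.0386,0,-0.0171],"dr":[0,0,0],"fingers":0.018}

```text
t: 19.68
eef_pos: [486.7, -69.7, 177.4]
tcp_rot: [-1.571, -0.001, -1.753]
ft_force: [-0.8, -5.2, 1.4]
opening: 0.221
```

```bash
python3 c.py -191.5 2 4 6 8 10
```

```text
meas th 168.81 r 50.2 z 177.4 | resist 5.30 radial(out on tool) -0.24 Fz 1.4 t 19.68 op 0.221
{"slide": [-0.0017, 0, 0.0001], "dr": [0, 0, 0], "fingers": 0.018},
{"slide": [-0.0035, 0, 0.0002], "dr": [0, 0, 0], "fingers": 0.018},
{"slide": [-0.0052, 0, 0.0004], "dr": [0, 0, 0], "fingers": 0.018},
{"slide": [-0.0069, 0, 0.0006], "dr": [0, 0, 0], "fingers": 0.018},
{"slide": [-0.0087, 0, 0.0009], "dr": [0, 0, 0], "fingers": 0.018},
```

Request:
drive_tool:
  steps:
    - {"slide":[-0.0017,0,0.0001],"dr":[0,0,0],"fingers":0.018}
    - {"slide":[-0.0035,0,0.0002],"dr":[0,0,0],"fingers":0.018}
    - {"slide":[-0.0052,0,0.0004],"dr":[0,0,0],"fingers":0.018}
    - {"slide":[-0.0069,0,0.0006],"dr":[0,0,0],"fingers":0.018}
    - {"slide":[-0.0087,0,0.0009],"dr":[0,0,0],"fingers":0.018}

```text
t: 20.1
eef_pos: [489.1, -61.4, 177.4]
tcp_rot: [-1.572, -0.001, -1.753]
ft_force: [-5.1, -4.1, 3.7]
opening: 0.225
```

```bash
python3 c.py -201.5 5 10 15 20 25; python3 c.py -201.5 1 2 3 4 5
```

```text
meas th 158.92 r 50.2 z 177.4 | resist 5.65 radial(out on tool) 3.27 Fz 3.7 t 20.10 op 0.225
{"slide": [-0.0042, 0, 0.0010], "dr": [0, 0, 0], "fingers": 0.018},
{"slide": [-0.0084, 0, 0.0024], "dr": [0, 0, 0], "fingers": 0.018},
{"slide": [-0.0124, 0, 0.0042], "dr": [0, 0, 0], "fingers": 0.018},
{"slide": [-0.0162, 0, 0.0062], "dr": [0, 0, 0], "fingers": 0.018},
{"slide": [-0.0198, 0, 0.0087], "dr": [0, 0, 0], "fingers": 0.018},
meas th 158.92 r 50.2 z 177.4 | resist 5.65 radial(out on tool) 3.27 Fz 3.7 t 20.10 op 0.225
{"slide": [-0.0009, 0, 0.0002], "dr": [0, 0, 0], "fingers": 0.018},
{"slide": [-0.0017, 0, 0.0004], "dr": [0, 0, 0], "fingers": 0.018},
{"slide": [-0.0026, 0, 0.0006], "dr": [0, 0, 0], "fingers": 0.018},
{"slide": [-0.0034, 0, 0.0008], "dr": [0, 0, 0], "fingers": 0.018},
{"slide": [-0.0042, 0, 0.0010], "dr": [0, 0, 0], "fingers": 0.018},
```

Request:
drive_tool:
  steps:
    - {"slide":[-0.0042,0,0.001],"dr":[0,0,0],"fingers":0.018}
    - {"slide":[-0.0084,0,0.0024],"dr":[0,0,0],"fingers":0.018}
    - {"slide":[-0.0124,0,0.0042],"dr":[0,0,0],"fingers":0.018}
    - {"slide":[-0.0162,0,0.0062],"dr":[0,0,0],"fingers":0.018}
    - {"slide":[-0.0198,0,0.0087],"dr":[0,0,0],"fingers":0.018}

```text
t: 20.52
eef_pos: [501.1, -43.2, 177.4]
tcp_rot: [-1.572, -0.001, -1.753]
ft_force: [-6.2, -2.6, 4.6]
opening: 0.22
```

```bash
python3 c.py -226.5 5 10 15 20 25
```

```text
meas th 133.86 r 50.2 z 177.4 | resist 6.27 radial(out on tool) 2.37 Fz 4.6 t 20.52 op 0.220
{"slide": [-0.0034, 0, 0.0027], "dr": [0, 0, 0], "fingers": 0.018},
{"slide": [-0.0066, 0, 0.0057], "dr": [0, 0, 0], "fingers": 0.018},
{"slide": [-0.0095, 0, 0.0090], "dr": [0, 0, 0], "fingers": 0.018},
{"slide": [-0.0120, 0, 0.0125], "dr": [0, 0, 0], "fingers": 0.018},
{"slide": [-0.0143, 0, 0.0162], "dr": [0, 0, 0], "fingers": 0.018},
```

Request:
drive_tool:
  steps:
    - {"slide":[-0.0034,-0.0005,0.0027],"dr":[0,0,0],"fingers":0.018}
    - {"slide":[-0.0066,-0.0005,0.0057],"dr":[0,0,0],"fingers":0.018}
    - {"slide":[-0.0095,-0.0005,0.009],"dr":[0,0,0],"fingers":0.018}
    - {"slide":[-0.012,-0.0005,0.0125],"dr":[0,0,0],"fingers":0.018}
    - {"slide":[-0.0143,-0.0005,0.0162],"dr":[0,0,0],"fingers":0.018}

```text
t: 20.93
eef_pos: [519.4, -31.9, 177.5]
tcp_rot: [-1.573, -0.0, -1.753]
ft_force: [-5.7, -2.9, -0.2]
opening: 0.222
```

```bash
python3 c.py -251.5 5 10 15 20 25
```

```text
meas th 109.19 r 50.2 z 177.5 | resist 6.31 radial(out on tool) -0.86 Fz -0.2 t 20.93 op 0.222
{"slide": [-0.0019, 0, 0.0039], "dr": [0, 0, 0], "fingers": 0.018},
{"slide": [-0.0035, 0, 0.0080], "dr": [0, 0, 0], "fingers": 0.018},
{"slide": [-0.0048, 0, 0.0121], "dr": [0, 0, 0], "fingers": 0.018},
{"slide": [-0.0056, 0, 0.0164], "dr": [0, 0, 0], "fingers": 0.018},
{"slide": [-0.0061, 0, 0.0208], "dr": [0, 0, 0], "fingers": 0.018},
```

Request:
drive_tool:
  steps:
    - {"slide":[-0.0019,0,0.0039],"dr":[0,0,0],"fingers":0.018}
    - {"slide":[-0.0035,0,0.008],"dr":[0,0,0],"fingers":0.018}
    - {"slide":[-0.0048,0,0.0121],"dr":[0,0,0],"fingers":0.018}
    - {"slide":[-0.0056,0,0.0164],"dr":[0,0,0],"fingers":0.018}
    - {"slide":[-0.0061,0,0.0208],"dr":[0,0,0],"fingers":0.018}

```text
t: 21.35
eef_pos: [540.9, -29.5, 177.5]
tcp_rot: [-1.574, 0.0, -1.753]
ft_force: [-6.8, 0.3, 0.9]
opening: 0.224
```

```bash
python3 c.py -276.5 5 10 15 20 25
python3 - <<'E'
from h import *
import cv2
im=optics.read_camera('side')[220:320,330:420,::-1];cv2.imwrite('pics/s10.png',cv2.resize(im,None,fx=5.5,fy=5.5,interpolation=cv2.INTER_CUBIC))
E
```

```text
meas th 84.30 r 50.2 z 177.5 | resist 6.79 radial(out on tool) -0.37 Fz 0.9 t 21.35 op 0.224
{"slide": [-0.0001, 0, 0.0044], "dr": [0, 0, 0], "fingers": 0.018},
{"slide": [0.0002, 0, 0.0087], "dr": [0, 0, 0], "fingers": 0.018},
{"slide": [0.0008, 0, 0.0130], "dr": [0, 0, 0], "fingers": 0.018},
{"slide": [0.0018, 0, 0.0173], "dr": [0, 0, 0], "fingers": 0.018},
{"slide": [0.0032, 0, 0.0214], "dr": [0, 0, 0], "fingers": 0.018},
```

View pics/s10.png

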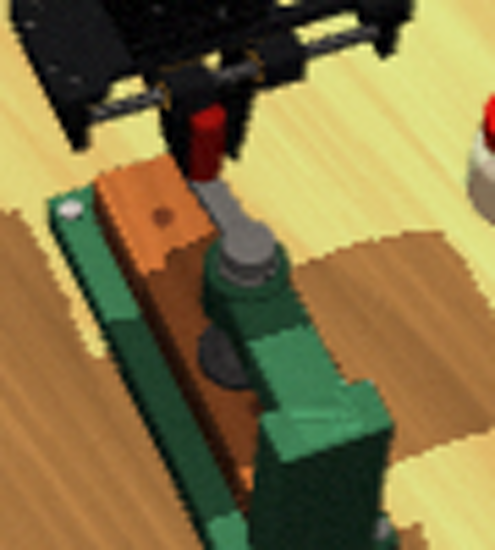

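Request:
drive_tool:
  steps:
    - {"slide":[-0.0001,0,0.0044],"dr":[0,0,0],"fingers":0.018}
    - {"slide":[0.0002,0,0.0087],"dr":[0,0,0],"fingers":0.018}
    - {"slide":[0.0008,0,0.013],"dr":[0,0,0],"fingers":0.018}
    - {"slide":[0.0018,0,0.0173],"dr":[0,0,0],"fingers":0.018}
    - {"slide":[0.0032,0,0.0214],"dr":[0,0,0],"fingers":0.018}

```text
t: 21.82
eef_pos: [561.4, -36.3, 177.5]
tcp_rot: [-1.573, 0.001, -1.753]
ft_force: [-5.7, 2.3, 0.7]
opening: 0.225
```

```bash
python3 c.py -301.5 5 10 15 20 25; python3 c.py -301.5 1 2 3 4 5
```

```text
meas th 59.39 r 50.1 z 177.5 | resist 6.12 radial(out on tool) -0.92 Fz 0.7 t 21.82 op 0.225
{"slide": [0.0017, 0, 0.0040], "dr": [0, 0, 0], "fingers": 0.018},
{"slide": [0.0038, 0, 0.0078], "dr": [0, 0, 0], "fingers": 0.018},
{"slide": [0.0062, 0, 0.0115], "dr": [0, 0, 0], "fingers": 0.018},
{"slide": [0.0090, 0, 0.0149], "dr": [0, 0, 0], "fingers": 0.018},
{"slide": [0.0120, 0, 0.0180], "dr": [0, 0, 0], "fingers": 0.018},
meas th 59.39 r 50.1 z 177.5 | resist 6.12 radial(out on tool) -0.92 Fz 0.7 t 21.82 op 0.225
{"slide": [0.0003, 0, 0.0008], "dr": [0, 0, 0], "fingers": 0.018},
{"slide": [0.0007, 0, 0.0016], "dr": [0, 0, 0], "fingers": 0.018},
{"slide": [0.0010, 0, 0.0024], "dr": [0, 0, 0], "fingers": 0.018},
{"slide": [0.0014, 0, 0.0032], "dr": [0, 0, 0], "fingers": 0.018},
{"slide": [0.0017, 0, 0.0040], "dr": [0, 0, 0], "fingers": 0.018},
```

Request:
drive_tool:
  steps:
    - {"slide":[0.0003,0,0.0008],"dr":[0,0,0],"fingers":0.018}
    - {"slide":[0.0007,0,0.0016],"dr":[0,0,0],"fingers":0.018}
    - {"slide":[0.001,0,0.0024],"dr":[0,0,0],"fingers":0.018}

```text
t: 22.07
eef_pos: [563.5, -37.7, 177.5]
tcp_rot: [-1.573, 0.001, -1.753]
ft_force: [-5.7, 2.7, -0.3]
opening: 0.22
```

```bash
python3 c.py -304.5 1 2;python3 c.py -306.5 5 10 15 20 25
```

```text
meas th 56.47 r 50.0 z 177.5 | resist 6.25 radial(out on tool) -0.87 Fz -0.3 t 22.07 op 0.220
{"slide": [0.0004, 0, 0.0008], "dr": [0, 0, 0], "fingers": 0.018},
{"slide": [0.0007, 0, 0.0016], "dr": [0, 0, 0], "fingers": 0.018},
meas th 56.47 r 50.0 z 177.5 | resist 6.25 radial(out on tool) -0.87 Fz -0.3 t 22.07 op 0.220
{"slide": [0.0021, 0, 0.0038], "dr": [0, 0, 0], "fingers": 0.018},
{"slide": [0.0045, 0, 0.0075], "dr": [0, 0, 0], "fingers": 0.018},
{"slide": [0.0072, 0, 0.0109], "dr": [0, 0, 0], "fingers": 0.018},
{"slide": [0.0102, 0, 0.0140], "dr": [0, 0, 0], "fingers": 0.018},
{"slide": [0.0135, 0, 0.0169], "dr": [0, 0, 0], "fingers": 0.018},
```

Request:
drive_tool:
  steps:
    - {"slide":[0.0004,0,0.0008],"dr":[0,0,0],"fingers":0.018}
    - {"slide":[0.0008,0,0.0016],"dr":[0,0,0],"fingers":0.018}

```text
t: 22.23
eef_pos: [565.0, -38.7, 177.5]
tcp_rot: [-1.573, 0.001, -1.753]
ft_force: [-4.6, 2.7, -0.8]
opening: 0.226
```

```bash
python3 c.py
```

```text
meas th 54.49 r 50.0 z 177.5 | resist 5.29 radial(out on tool) -0.48 Fz -0.8 t 22.23 op 0.226
```

Request:
drive_tool:
  steps:
    - {"slide":[0.0021,0,0.0038],"dr":[0,0,0],"fingers":0.018}
    - {"slide":[0.0045,0,0.0075],"dr":[0,0,0],"fingers":0.018}
    - {"slide":[0.0072,0,0.0109],"dr":[0,0,0],"fingers":0.018}
    - {"slide":[0.0102,0,0.014],"dr":[0,0,0],"fingers":0.018}
    - {"slide":[0.0135,0,0.0169],"dr":[0,0,0],"fingers":0.018}

```text
t: 22.65
eef_pos: [579.4, -54.9, 177.5]
tcp_rot: [-1.572, 0.001, -1.753]
ft_force: [-4.8, 5.1, -0.7]
opening: 0.227
```

```bash
python3 c.py -331.5 5 10 15 20 25
```

```text
meas th 29.40 r 49.9 z 177.5 | resist 6.85 radial(out on tool) -1.68 Fz -0.7 t 22.65 op 0.227
{"slide": [0.0035, 0, 0.0026], "dr": [0, 0, 0], "fingers": 0.018},
{"slide": [0.0072, 0, 0.0049], "dr": [0, 0, 0], "fingers": 0.018},
{"slide": [0.0111, 0, 0.0068], "dr": [0, 0, 0], "fingers": 0.018},
{"slide": [0.0152, 0, 0.0084], "dr": [0, 0, 0], "fingers": 0.018},
{"slide": [0.0194, 0, 0.0096], "dr": [0, 0, 0], "fingers": 0.018},
```

Request:
drive_tool:
  steps:
    - {"slide":[0.0035,0,0.0026],"dr":[0,0,0],"fingers":0.018}
    - {"slide":[0.0072,0,0.0049],"dr":[0,0,0],"fingers":0.018}
    - {"slide":[0.0111,0,0.0068],"dr":[0,0,0],"fingers":0.018}
    - {"slide":[0.0152,0,0.0084],"dr":[0,0,0],"fingers":0.018}
    - {"slide":[0.0194,0,0.0096],"dr":[0,0,0],"fingers":0.018}

```text
t: 23.07
eef_pos: [585.6, -75.6, 177.5]
tcp_rot: [-1.572, 0.002, -1.753]
ft_force: [-2.3, 6.7, -1.9]
opening: 0.23
```

```bash
python3 c.py -356.5 4 8 12 16 20
python3 - <<'E'
from h import *
import cv2
im=optics.read_camera('side')[220:320,330:420,::-1];cv2.imwrite('pics/s11.png',cv2.resize(im,None,fx=5.5,fy=5.5,interpolation=cv2.INTER_CUBIC))
E
```

```text
meas th 4.36 r 49.9 z 177.5 | resist 6.84 radial(out on tool) -1.74 Fz -1.9 t 23.07 op 0.230
{"slide": [0.0034, 0, 0.0007], "dr": [0, 0, 0], "fingers": 0.018},
{"slide": [0.0069, 0, 0.0012], "dr": [0, 0, 0], "fingers": 0.018},
{"slide": [0.0104, 0, 0.0014], "dr": [0, 0, 0], "fingers": 0.018},
{"slide": [0.0138, 0, 0.0014], "dr": [0, 0, 0], "fingers": 0.018},
{"slide": [0.0173, 0, 0.0012], "dr": [0, 0, 0], "fingers": 0.018},
```

View pics/s11.png

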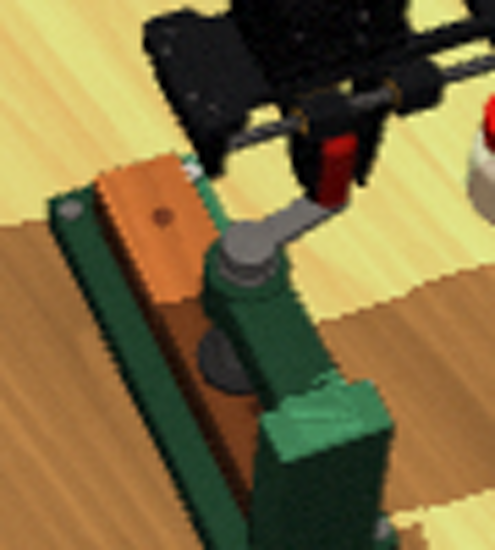

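Request:
drive_tool:
  steps:
    - {"slide":[0.0034,0,0.0007],"dr":[0,0,0],"fingers":0.018}
    - {"slide":[0.0069,0,0.0012],"dr":[0,0,0],"fingers":0.018}
    - {"slide":[0.0104,0,0.0014],"dr":[0,0,0],"fingers":0.018}
    - {"slide":[0.0138,0,0.0014],"dr":[0,0,0],"fingers":0.018}
    - {"slide":[0.0173,0,0.0012],"dr":[0,0,0],"fingers":0.018}

```text
t: 23.53
eef_pos: [584.0, -92.5, 177.6]
tcp_rot: [-1.571, 0.002, -1.753]
ft_force: [0.5, 8.6, -3.3]
opening: 0.227
```

```bash
python3 c.py -376.5 4 8 12 16 20
```

```text
meas th -15.19 r 49.9 z 177.6 | resist 8.40 radial(out on tool) -1.72 Fz -3.3 t 23.53 op 0.227
{"slide": [0.0035, 0, -0.0005], "dr": [0, 0, 0], "fingers": 0.018},
{"slide": [0.0069, 0, -0.0012], "dr": [0, 0, 0], "fingers": 0.018},
{"slide": [0.0102, 0, -0.0022], "dr": [0, 0, 0], "fingers": 0.018},
{"slide": [0.0135, 0, -0.0034], "dr": [0, 0, 0], "fingers": 0.018},
{"slide": [0.0167, 0, -0.0048], "dr": [0, 0, 0], "fingers": 0.018},
```

Resistance has risen to 8.4 N at 415° turned, so the pad is touching. From here I go slowly.

```bash
python3 c.py -376.5 1 2 3 4 5
```

```text
meas th -15.19 r 49.9 z 177.6 | resist 8.40 radial(out on tool) -1.72 Fz -3.3 t 23.53 op 0.227
{"slide": [0.0009, 0, -0.0001], "dr": [0, 0, 0], "fingers": 0.018},
{"slide": [0.0017, 0, -0.0002], "dr": [0, 0, 0], "fingers": 0.018},
{"slide": [0.0026, 0, -0.0003], "dr": [0, 0, 0], "fingers": 0.018},
{"slide": [0.0035, 0, -0.0005], "dr": [0, 0, 0], "fingers": 0.018},
{"slide": [0.0043, 0, -0.0006], "dr": [0, 0, 0], "fingers": 0.018},
```

Request:
drive_tool:
  steps:
    - {"slide":[0.0009,0,-0.0001],"dr":[0,0,0],"fingers":0.018}
    - {"slide":[0.0017,0,-0.0002],"dr":[0,0,0],"fingers":0.018}

```text
t: 23.7
eef_pos: [583.5, -94.1, 177.5]
tcp_rot: [-1.571, 0.002, -1.753]
ft_force: [0.4, 8.7, -3.0]
opening: 0.228
```

```bash
python3 c.py -378.5 1 2 3 4 5
```

```text
meas th -17.16 r 49.8 z 177.5 | resist 8.39 radial(out on tool) -2.16 Fz -3.0 t 23.70 op 0.228
{"slide": [0.0009, 0, -0.0001], "dr": [0, 0, 0], "fingers": 0.018},
{"slide": [0.0017, 0, -0.0003], "dr": [0, 0, 0], "fingers": 0.018},
{"slide": [0.0026, 0, -0.0004], "dr": [0, 0, 0], "fingers": 0.018},
{"slide": [0.0034, 0, -0.0006], "dr": [0, 0, 0], "fingers": 0.018},
{"slide": [0.0043, 0, -0.0008], "dr": [0, 0, 0], "fingers": 0.018},
```

Request:
drive_tool:
  steps:
    - {"slide":[0.0009,0,-0.0001],"dr":[0,0,0],"fingers":0.018}
    - {"slide":[0.0017,0,-0.0003],"dr":[0,0,0],"fingers":0.018}
    - {"slide":[0.0026,0,-0.0005],"dr":[0,0,0],"fingers":0.018}

```text
t: 23.95
eef_pos: [582.8, -96.4, 177.6]
tcp_rot: [-1.57, 0.002, -1.753]
ft_force: [2.0, 8.7, -3.8]
opening: 0.227
```

```bash
python3 c.py -381.5 1 2 3 4 5
```

```text
meas th -19.92 r 49.8 z 177.6 | resist 8.88 radial(out on tool) -1.11 Fz -3.8 t 23.95 op 0.227
{"slide": [0.0009, 0, -0.0002], "dr": [0, 0, 0], "fingers": 0.018},
{"slide": [0.0017, 0, -0.0004], "dr": [0, 0, 0], "fingers": 0.018},
{"slide": [0.0026, 0, -0.0006], "dr": [0, 0, 0], "fingers": 0.018},
{"slide": [0.0034, 0, -0.0008], "dr": [0, 0, 0], "fingers": 0.018},
{"slide": [0.0042, 0, -0.0010], "dr": [0, 0, 0], "fingers": 0.018},
```

Request:
drive_tool:
  steps:
    - {"slide":[0.0009,0,-0.0002],"dr":[0,0,0],"fingers":0.018}
    - {"slide":[0.0017,0,-0.0004],"dr":[0,0,0],"fingers":0.018}
    - {"slide":[0.0026,0,-0.0006],"dr":[0,0,0],"fingers":0.018}
    - {"slide":[0.0034,0,-0.0008],"dr":[0,0,0],"fingers":0.018}
    - {"slide":[0.0042,0,-0.001],"dr":[0,0,0],"fingers":0.018}

```text
t: 24.37
eef_pos: [581.1, -100.3, 177.5]
tcp_rot: [-1.57, 0.002, -1.753]
ft_force: [1.9, 8.8, -4.8]
opening: 0.225
```

```bash
python3 c.py -386.5 1 2 3 4 5
```

```text
meas th -24.79 r 49.8 z 177.5 | resist 8.78 radial(out on tool) -1.92 Fz -4.8 t 24.37 op 0.225
{"slide": [0.0008, 0, -0.0002], "dr": [0, 0, 0], "fingers": 0.018},
{"slide": [0.0017, 0, -0.0005], "dr": [0, 0, 0], "fingers": 0.018},
{"slide": [0.0025, 0, -0.0008], "dr": [0, 0, 0], "fingers": 0.018},
{"slide": [0.0033, 0, -0.0011], "dr": [0, 0, 0], "fingers": 0.018},
{"slide": [0.0041, 0, -0.0014], "dr": [0, 0, 0], "fingers": 0.018},
```

Request:
drive_tool:
  steps:
    - {"slide":[0.0008,0,-0.0002],"dr":[0,0,0],"fingers":0.018}
    - {"slide":[0.0017,0,-0.0005],"dr":[0,0,0],"fingers":0.018}
    - {"slide":[0.0025,0,-0.0008],"dr":[0,0,0],"fingers":0.018}

```text
t: 24.62
eef_pos: [580.0, -102.6, 177.6]
tcp_rot: [-1.57, 0.002, -1.753]
ft_force: [3.5, 8.3, -3.7]
opening: 0.222
```

```bash
python3 c.py -389.5 1 2 3 4 5
```

```text
meas th -27.78 r 49.8 z 177.6 | resist 8.94 radial(out on tool) -0.77 Fz -3.7 t 24.62 op 0.222
{"slide": [0.0008, 0, -0.0003], "dr": [0, 0, 0], "fingers": 0.018},
{"slide": [0.0016, 0, -0.0006], "dr": [0, 0, 0], "fingers": 0.018},
{"slide": [0.0025, 0, -0.0009], "dr": [0, 0, 0], "fingers": 0.018},
{"slide": [0.0033, 0, -0.0013], "dr": [0, 0, 0], "fingers": 0.018},
{"slide": [0.0041, 0, -0.0016], "dr": [0, 0, 0], "fingers": 0.018},
```

Request:
drive_tool:
  steps:
    - {"slide":[0.0008,0,-0.0003],"dr":[0,0,0],"fingers":0.018}
    - {"slide":[0.0016,0,-0.0006],"dr":[0,0,0],"fingers":0.018}

```text
t: 24.78
eef_pos: [579.2, -104.0, 177.6]
tcp_rot: [-1.57, 0.002, -1.753]
ft_force: [4.1, 9.0, -4.2]
opening: 0.224
```

```bash
python3 c.py -391.5 1 2 3 4 5
```

```text
meas th -29.64 r 49.8 z 177.6 | resist 9.82 radial(out on tool) -0.85 Fz -4.2 t 24.78 op 0.224
{"slide": [0.0008, 0, -0.0003], "dr": [0, 0, 0], "fingers": 0.018},
{"slide": [0.0016, 0, -0.0007], "dr": [0, 0, 0], "fingers": 0.018},
{"slide": [0.0024, 0, -0.0010], "dr": [0, 0, 0], "fingers": 0.018},
{"slide": [0.0032, 0, -0.0014], "dr": [0, 0, 0], "fingers": 0.018},
{"slide": [0.0040, 0, -0.0017], "dr": [0, 0, 0], "fingers": 0.018},
```

Resistance is about 9.4–9.8 N against 5.7 N slow and free, roughly +3.8, which is snug. I'll unload the tool, open and lift away.

Request:
drive_tool:
  steps:
    - {"slide":[-0.0008,0,0.0003],"dr":[0,0,0],"fingers":0.018}
    - {"slide":[-0.0011,0,0.0004],"dr":[0,0,0],"fingers":0.018}
    - {"slide":[-0.0011,0,0.0004],"dr":[0,0,0],"fingers":0.018}

```text
t: 25.03
eef_pos: [579.2, -104.0, 177.6]
tcp_rot: [-1.571, 0.001, -1.753]
ft_force: [0.2, 4.1, -5.7]
opening: 0.224
```

```bash
python3 c.py
```

```text
meas th -29.58 r 49.8 z 177.6 | resist 3.69 radial(out on tool) -1.84 Fz -5.7 t 25.03 op 0.224
```

Request:
drive_tool:
  steps:
    - {"slide":[0,0,0],"dr":[0,0,0],"fingers":0.045}
    - {"slide":[0,0,0],"dr":[0,0,0],"fingers":0.045}
    - {"slide":[0,0,0],"dr":[0,0,0],"fingers":0.045}
    - {"slide":[0,-0.015,0],"dr":[0,0,0],"fingers":0.045}
    - {"slide":[0,-0.04,0],"dr":[0,0,0],"fingers":0.045}

```text
t: 25.45
eef_pos: [578.3, -104.4, 216.6]
tcp_rot: [-1.574, 0.0, -1.753]
ft_force: [0.1, -0.5, -0.5]
opening: 0.467
```

Request:
drive_tool:
  steps:
    - {"slide":[0,-0.02,0],"dr":[0,0,0],"fingers":0.045}
    - {"slide":[0,-0.05,0],"dr":[0,0,0],"fingers":0.045}
    - {"slide":[-0.02,-0.08,0],"dr":[0,0,0],"fingers":0.045}
    - {"slide":[-0.06,-0.09,0],"dr":[0,0,0],"fingers":0.045}
    - {"slide":[-0.1,-0.09,0],"dr":[0,0,0],"fingers":0.045}

```text
t: 25.87
eef_pos: [598.3, -6.1, 311.7]
tcp_rot: [-1.565, 0.0, -1.756]
ft_force: [1.5, -0.3, 0.5]
opening: 0.475
```

Request:
drive_tool:
  steps:
    - {"slide":[-0.04,0,0],"dr":[0,0,0],"fingers":0.045}
    - {"slide":[-0.08,0,0],"dr":[0,0,0],"fingers":0.045}
    - {"slide":[-0.12,0,0],"dr":[0,0,0],"fingers":0.045}
    - {"slide":[-0.15,0,0],"dr":[0,0,0],"fingers":0.045}
    - {"slide":[-0.15,0,0],"dr":[0,0,0],"fingers":0.045}

```text
t: 26.28
eef_pos: [624.8, 146.3, 307.9]
tcp_rot: [-1.57, 0.001, -1.749]
ft_force: [0.2, 0.6, -0.3]
opening: 0.476
```

Run:
```python
from h import *
import cv2
to([500,200,300],-1.75)
im=optics.read_camera('top');cv2.imwrite('pics/t12.png',im[:,:,::-1])
a=cv2.convertScaleAbs(im[195:285,285:450,::-1],alpha=1.8)
cv2.imwrite('pics/t12c.png',cv2.resize(a,None,fx=4.8,fy=4.8,interpolation=cv2.INTER_CUBIC))
im=optics.read_camera('side');cv2.imwrite('pics/s12f.png',im[:,:,::-1])
cv2.imwrite('pics/s12.png',cv2.resize(im[220:340,320:430,::-1],None,fx=5,fy=5,interpolation=cv2.INTER_CUBIC))
```

```text
slide m [-0.0308  0.0079 -0.1323] dr [-0.0007  0.001  -0.0011] pos [624.8 146.3 307.9] rot [-1.570e+00  1.000e-03 -1.749e+00] F [ 0.2  0.6 -0.3] op 0.476 t 26.28
```

View pics/t12c.png

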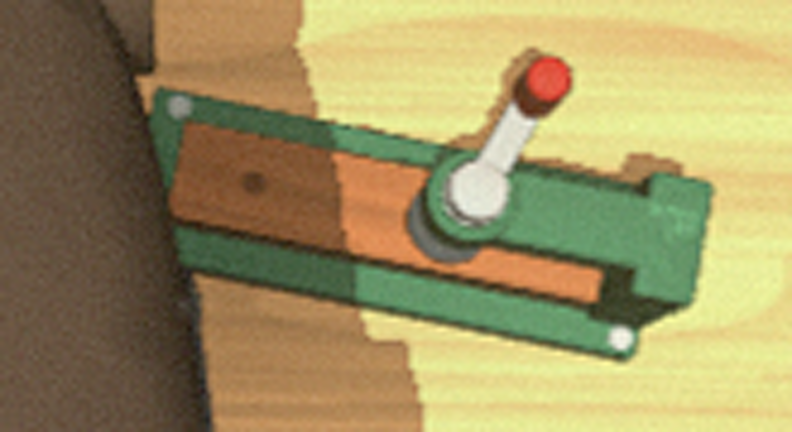

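View pics/s12.png

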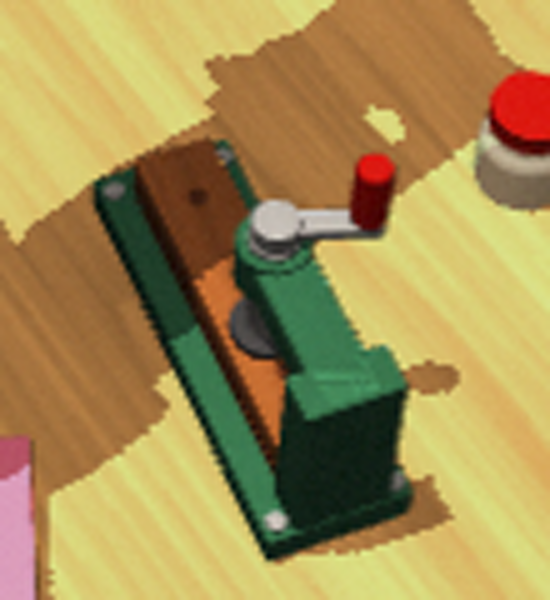

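View pics/s12f.png

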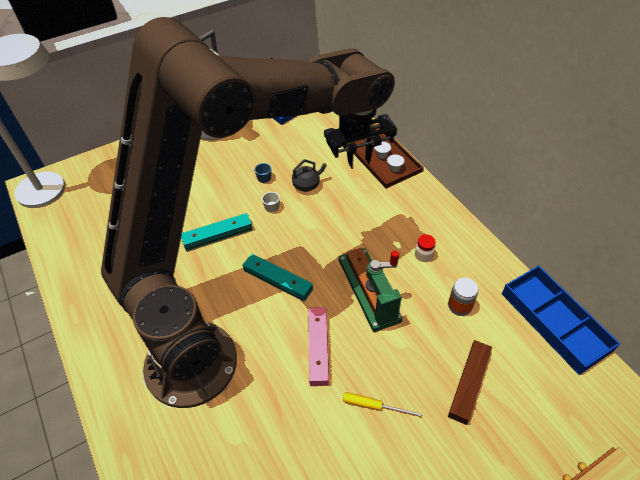

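```bash
python3 -c "
from h import *
print(env.job_done(), env.state()['t'], env.state()['ft_force'])"
```

```text
the job is handed in; nothing more can be done
the job is handed in; nothing more can be done
```

I slid the rail home against the post, squared it, tightened the crank until the rail was snugly held, then let go and backed the arm clear. I handed the job in at about 26.4 s of the 67 s allowed; no verdict was reported.

- **Rail seating:** After the first push the rail was still about 0.5° askew, with one corner leading, so I regripped its tail and turned it square by feel. The final wrist image showed the rail yaw equal to the bed yaw (about −1.752). The highest push on the post was about 18 N, under the 40 N limit.
- **Clamping:** I turned the crank about 430° clockwise. Resistance rose from about 5.7 N (slow, free) to 8.9–9.8 N, about 3.7 N over by my fit, against an aim of 4. The force readings scatter by about ±0.5 N.
- **One disagreement:** The images put the rail's tail about 1 mm short of its expected place against the post. That is within the 2 mm camera calibration, and I felt firm contact at the post, so I trusted the contact.
- **After release:** The last pictures show the pad on the rail, the rail's nose at the post and the gripper clear. The other things look unmoved by eye.

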